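# Clear the press's catch tray

## Robot

A 6-joint arm with a two-finger parallel gripper is mounted at the origin on the work surface. World frame = base frame: x ahead of the robot, y to its left, z up, the work surface at z = 0. Lengths are in m, angles in rad, forces in N, time in s.
With the tool pointing down it reaches from about 0.3 to 0.875 m from the base axis. Payload 6.4 kg.
Tool frame: the origin (TCP) lies midway between the tips of the shut fingers; the grasp point (between the pads) lies 19 mm behind it; z points along the fingers, y is the line along which they close (so a half turn about z gives the same grasp; the last joint's range is limited). The gripper opens to 85 mm and grips with 20 to 120 N. Pads are 22 mm wide; open, the fingers measure 114 mm over their backs; the gripper's body (76 mm by 85 mm) begins 54 mm behind the grasp point. The pads swing forward as they close: fully open they stand 13 mm farther back than shut.
Start: joints at [-1.356, 0.181, 1.607, -0, 1.354, -0.206], TCP at [0.235, -0.525, 0.192] pointing down, gripper open.
Joint ranges: [-2.99, 2.99], [-0.89, 2.07], [0.3, 2.58], [-1.14, 4.28], [0, 2.63], [-3.12, 3.12]. Speed limits (rad/s): [2.57, 2.57, 3.01, 3.14, 3.14, 3.14].

## Interface

Orientations are given as a unit quaternion [w, x, y, z].
In Python, from bench import get_obs, camera, hand_in gives the robot as it stands.
- The arm moves only by the tool carry_out, never from a script. Its argument "plan" is a list that holds one entry, the list of rows, each a list of 7 numbers: the shift along the world's x, y, z in m, then the turn, a rotation vector about the world's x, y, z in rad, then the opening, from 0 (shut) to 1 (fully open). In form: [[[x, y, z, rx, ry, rz, hand], ...]]. A call has exactly 5 rows; each row is the pose to reach, as a shift and turn from the pose commanded when the call began; what a row does not reach only later rows make up. A row lasts 1/12 s, in which the tool goes at most 41.7 mm and 7.16 degrees, less where a joint would pass 70% of its speed; a pose out of reach is approached as far as the arm can. A call with a gripper value outside its range is refused whole. The fingers move at their own pace and stop on an object; the grip force is fixed at half the most. Time passes only in rows, so rows that repeat a pose let the fingers close, or fill a call up. It gives the time, the measured TCP pose, the force, the opening and the grip force at its end, in the units of the state.
- get_obs(): the state, without advancing time (a new reading comes with each control period).
- camera(name): name is "scene" or "top" or "wrist"; returns a dict with "pixels" (420x560x3 uint8, red, green, blue), "z_map" (420x560 float32, m along the optical axis (not along the pixel's ray), 0 where there is no reading), "camera_matrix" (3x3 intrinsics, pixels), "cam_to_world" (4x4, takes a point from camera to world coordinates). Camera axes: x right, y up, looking along -z (the intrinsics and any distortion apply to the point x, -y, -z); pixel columns grow to the right and rows downward; lengths in m; the calibration is good to about 2 mm. A picture is of the moment at which its call begins.
- hand_in(): hands the job in; it is judged then, once.
The state is a dict: "time_s": time; "q": joint angles; "dq": joint speeds; "joint_efforts": joint torques, N m; "eef_pos": TCP position; "eef_rot": TCP orientation; "wrist_force": force on the tool from outside, world axes, zero at the start; "torque": the same for the moment, N m; "opening": opening from 0.0 (shut) to 1.0 (fully open); "grasp_force": force on a finger pad.
Only numpy, scipy, OpenCV 4.12 (cv2) and the standard library are available. Lean on these libraries where they do the work, as an engineer would, in place of code of your own. Each camera call takes 0.05 s, during which the arm holds its last target. There are 200 camera calls.

## Task

Before lifting anything from the press's catch tray, make the press safe by throwing its isolator lever fully over, away from the robot. Then clear the tray: put every eight-sided block into the green tote, all pattern side up and in a single layer, and stand every flat tile upright on one of its narrow edges free-standing on the dark wooden setting board. Leave the scraper, the brush and the plaster mould where they are.

Things in the scene. Friction and masses are not known exactly. Their poses are not given: they have to be found in the camera images.
- isolator (a joint): isolator lever of the press: an 80 mm steel rod with a black ball (26 mm across) at its top, on a low grey block 70 x 50 x 25 mm, pivot 22 mm above the bench; 0 rad = leaning to -x (towards the robot), 1.0 rad = fully over, leaning to +x; it pivots about y and stays where it is left; a light push (about 1 N) on the ball from the -x side moves it
- isolator_tip (a point): middle of the ball at the upper end of the isolator lever, 92 to 102 mm above the bench (keep carried parts clear of it); it moves about 77 mm towards +x over the lever's full swing
- tray: fixed steel catch tray, 300 mm (own x) x 380 mm (own y), floor top 6 mm above its origin, rim 5 mm thick and 16 mm high above the bench; origin at the centre of its underside. A sloping sheet-metal chute joins its -y side, rising to the right towards the press
- tote: fixed open green tote, 260 x 260 mm outside, 65 mm high, walls and floor 5 mm thick; origin at the centre of its underside, z up
- board: fixed dark wooden setting board, 150 x 150 x 12 mm, lying on the bench; origin at the centre of its underside, z up, top 12 mm above it
- block1: eight-sided (octagonal) dark clay block, 60 mm across its flats, 36 mm high, about 0.2 kg, raised flower pattern on the top; origin at the centre of its underside, z towards the patterned face, x and y (and the directions 45 degrees between) square to the flats. May be absent
- block2: eight-sided (octagonal) dark clay block, 60 mm across its flats, 36 mm high, about 0.2 kg, raised flower pattern on the top; origin at the centre of its underside, z towards the patterned face, x and y (and the directions 45 degrees between) square to the flats. May be absent
- block3: eight-sided (octagonal) dark clay block, 60 mm across its flats, 36 mm high, about 0.2 kg, raised flower pattern on the top; origin at the centre of its underside, z towards the patterned face, x and y (and the directions 45 degrees between) square to the flats. May be absent
- block4: eight-sided (octagonal) dark clay block, 60 mm across its flats, 36 mm high, about 0.2 kg, raised flower pattern on the top; origin at the centre of its underside, z towards the patterned face, x and y (and the directions 45 degrees between) square to the flats. May be absent
- block5: eight-sided (octagonal) dark clay block, 60 mm across its flats, 36 mm high, about 0.2 kg, raised flower pattern on the top; origin at the centre of its underside, z towards the patterned face, x and y (and the directions 45 degrees between) square to the flats. May be absent
- tile1: flat rectangular dark clay tile, 60 mm (own x) x 110 mm (own y) x 24 mm thick (own z), about 0.3 kg; origin at the centre of its underside face, z to its upper face (12 mm from origin to the tile's middle). Starts lying flat in the tray
- tile2: flat rectangular dark clay tile, 60 mm (own x) x 110 mm (own y) x 24 mm thick (own z), about 0.3 kg; origin at the centre of its underside face, z to its upper face (12 mm from origin to the tile's middle). Starts lying flat in the tray
- scraper: metal scraper with a wooden handle, 170 mm long, 30 mm wide, 16 mm high, lying on the bench beyond the tray; a bystander
- brush: wooden hand brush lying on the bench; a bystander
- mould: white plaster mould block 90 x 140 x 45 mm; a bystander; origin at the centre of its underside

How it is judged:
On the way:
1. the isolator lever is thrown fully over (past 0.85 rad) (value of joint isolator above 0.85 rad), for 0.2 s.
At the end, for the whole second after the job is handed in: The lever is still over (past 0.85 rad); every block present lies flat (within 0.15 rad), pattern up, on the tote's floor (within 10 mm); every tile stands by itself on an edge on the setting board, within 0.1 rad of upright and centred over the board; all at rest and released (value of joint isolator above 0.85 rad and x of block1 in the frame of tote between -0.125 and 0.125 m and y of block1 in the frame of tote between -0.125 and 0.125 m and z of each of block1, block2, block3, block4, block5 in the frame of tote below 0.015 m and angle between each of block1, block2, block3, block4, block5's own z axis and vertical below 0.15 rad and linear speed of each of block1, block2, block3, block4, block5, tile1, tile2 below 0.02 m/s and x of block2 in the frame of tote between -0.125 and 0.125 m and y of block2 in the frame of tote between -0.125 and 0.125 m and x of block3 in the frame of tote between -0.125 and 0.125 m and y of block3 in the frame of tote between -0.125 and 0.125 m and x of block4 in the frame of tote between -0.125 and 0.125 m and y of block4 in the frame of tote between -0.125 and 0.125 m and x of block5 in the frame of tote between -0.125 and 0.125 m and y of block5 in the frame of tote between -0.125 and 0.125 m and x of tile1 in the frame of board between -0.08 and 0.08 m and y of tile1 in the frame of board between -0.08 and 0.08 m and z of tile1 in the frame of board between 0.035 and 0.08 m and angle between tile1's own z axis and vertical between 1.47 and 1.67 rad and x of tile2 in the frame of board between -0.08 and 0.08 m and y of tile2 in the frame of board between -0.08 and 0.08 m and z of tile2 in the frame of board between 0.035 and 0.08 m and angle between tile2's own z axis and vertical between 1.47 and 1.67 rad); the robot touches nothing.
It fails at once if a part is lifted more than about 60 mm while the lever is not over (below 0.7 rad) (value of joint isolator below 0.7 rad and height (world z) of any of block1, block2, block3, block4, block5, tile1, tile2 above 0.07 m).
It fails at once if a bystander (scraper, brush, mould) is moved more than 30 mm (distance of any of scraper, brush, mould from where it was at the start of the episode above 0.03 m).
Of block1, block2, block3, block4, block5 only 3 to 5 are there at a start; the rules pass over those that are not, and their reading is None.
At some moment in a run one of block1, block2, block3, block4, block5 may be knocked a few centimetres aside while the robot is not near it.
It also fails if it takes over 210 s, if anything falls off the work surface, if the arm or the gripper's body presses on something with over 40 N, if the wrist force passes 120 N, or if a joint passes its speed limit or range.

## Working session

There is one attempt and no reset: what is moved stays moved. The work goes in short steps, Python scripts to look and compute and a tool call to move; the robot and the scene stay as the last step left them, time stands still between calls to the robot, and variables do not carry over. Pictures are saved under pics/ and viewed, at most 14 in all, crops included, and the job is handed in when it is done.

Besides the shell and the picture viewer there is one more tool, called after "Request:" by a JSON object that holds its "name" and its "arguments", one argument or row to a line. carry_out: Moves the arm, as the interface text tells. Its arguments: {"type":"object","properties":{"plan":{"type":"array","items":{"type":"array","items":{"type":"array","items":{"type":"number"}}}}},"required":["plan"]}

```bash
ls; mkdir -p pics; cat > h.py <<'E'
import numpy as np, cv2
from bench import get_obs, camera, hand_in
def snap(name, f=None):
    c=camera(name)
    if f: cv2.imwrite('pics/'+f, c['pixels'][:,:,::-1])
    return c
def cloud(c):
    z=c['z_map']; K=c['camera_matrix']; v,u=np.mgrid[:z.shape[0],:z.shape[1]]
    P=np.stack([(u-K[0,2])/K[0,0]*z, -(v-K[1,2])/K[1,1]*z, -z, np.ones_like(z)],-1)
    W=(P@np.array(c['cam_to_world']).T)[...,:3]; W[z==0]=np.nan
    return W
E
python3 - <<'E'
from h import *
np.set_printoptions(precision=3,suppress=True)
for n in ('scene','top'):
    c=snap(n,n+'1.png'); W=cloud(c); np.savez('pics/'+n+'1.npz',W=W,p=c['pixels'])
    print(n,c['cam_to_world'],c['camera_matrix'])
o=get_obs(); print(o)
E
```

```text
pics
scene [[-0.563 -0.534  0.631  1.298]
 [ 0.827 -0.364  0.429  0.497]
 [ 0.     0.763  0.647  0.774]
 [ 0.     0.     0.     1.   ]] [[521.009   0.    269.654]
 [  0.    521.009 203.706]
 [  0.      0.      1.   ]]
top [[-0.026  0.989 -0.144  0.454]
 [-1.    -0.024  0.018  0.039]
 [ 0.014  0.144  0.989  1.188]
 [ 0.     0.     0.     1.   ]] [[472.314   0.    281.611]
 [  0.    472.314 207.836]
 [  0.      0.      1.   ]]
{'time_s': 0.1, 'q': array([-1.356,  0.181,  1.608,  0.   ,  1.354, -0.206]), 'dq': array([-0.   , -0.003, -0.004, -0.001,  0.   ,  0.   ]), 'joint_efforts': array([  0.003, -44.588, -35.224,   0.   ,   0.004,   0.   ]), 'eef_pos': array([ 0.235, -0.524,  0.191]), 'eef_rot': array([-0.001,  0.978,  0.209,  0.   ]), 'wrist_force': array([ 0.033,  0.169, -0.439]), 'torque': array([-0.009,  0.001,  0.014]), 'grasp_force': 0.0, 'opening': 0.9988821939566067}
```

View pics/scene1.png

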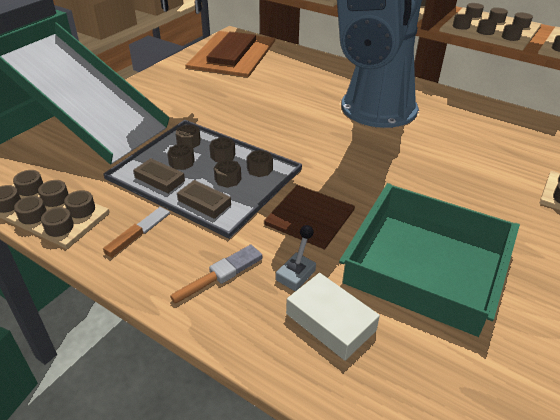

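View pics/top1.png

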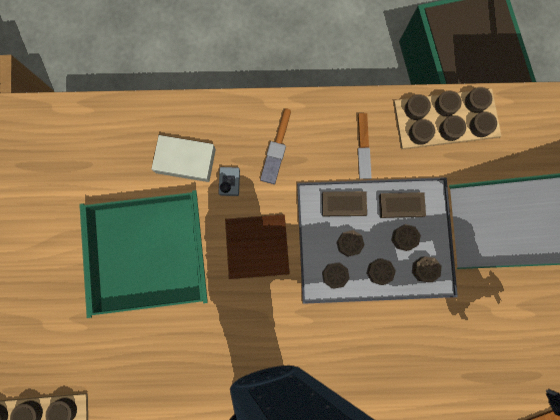

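The scene shows five blocks and two tiles in the tray. In the top view the tiles are at (344,203) and (402,204). The blocks are at (350,243), (406,237), (336,275), (381,271) and (427,268). The lever is at (229,182), the board at (257,246) and the tote at (145,252). Next I'll measure these positions and zoom in.

```bash
python3 - <<'E'
from h import *
np.set_printoptions(precision=3,suppress=True)
d=np.load('pics/top1.npz'); W=d['W']; p=d['p']
s=np.load('pics/scene1.npz'); ps=s['p']
a=cv2.resize(p[175:310,290:460],None,fx=3.2,fy=3.2,interpolation=cv2.INTER_CUBIC)
b=cv2.resize(ps[115:240,100:305],None,fx=2.65,fy=2.65,interpolation=cv2.INTER_CUBIC)
print(a.shape,b.shape)
w=max(a.shape[1],b.shape[1]); 
cv2.imwrite('pics/topc.png',a[:,:,::-1]); cv2.imwrite('pics/scenec.png',b[:,:,::-1])
# tray parts by height
def blobs(W,lo,hi,box,amin=60):
    m=((W[...,2]>lo)&(W[...,2]<hi)&(W[...,0]>box[0])&(W[...,0]<box[1])&(W[...,1]>box[2])&(W[...,1]<box[3])).astype(np.uint8)
    m=cv2.morphologyEx(m,cv2.MORPH_OPEN,np.ones((3,3),np.uint8))
    n,l,st,ce=cv2.connectedComponentsWithStats(m)
    for i in range(1,n):
        if st[i,4]<amin: continue
        P=W[l==i]; r=cv2.minAreaRect((P[:,:2]*1000).astype(np.float32))
        print(ce[i].round(0),st[i,4],'z',np.percentile(P[:,2],[5,50,95]),'c',P.mean(0)[:2],'rect',np.round(r[0],1),np.round(r[1],1),round(r[2],1))
print('tray region all'); blobs(W,.022,.06,(.25,.75,-.45,.0))
print('board'); blobs(W,.006,.02,(.35,.7,-.02,.25))
print('tote'); blobs(W,.05,.08,(.2,.7,.15,.6))
print('mould/lever'); blobs(W,.03,.12,(.5,.8,.05,.5),20)
print('rim'); blobs(W,.012,.02,(.25,.75,-.45,.05))
for n,(u,v) in dict(b1=(350,243),b2=(406,237),b3=(336,275),b4=(381,271),b5=(427,268),t1=(344,203),t2=(402,204),tray=(330,230)).items(): print(n,W[v,u])
P=s['W'].reshape(-1,3); q=P[(P[:,2]>.085)&(P[:,2]<.12)&(P[:,0]>.5)&(P[:,1]>.05)&(P[:,1]<.25)&(P[:,0]<.75)]; print('ball scene',len(q),q.mean(0),q.min(0),q.max(0))
E
```

```text
(432, 544, 3) (331, 543, 3)
tray region all
[463. 226.] 1648 z [0.027 0.037 0.047] c [ 0.566 -0.428] rect [ 564.7 -428.6] [197.5  50.7] 2.9
[344. 203.] 1079 z [0.027 0.031 0.035] c [ 0.631 -0.137] rect [ 631.3 -137.9] [110.6  61.1] 89.0
[402. 204.] 1066 z [0.027 0.031 0.035] c [ 0.624 -0.283] rect [ 624.5 -282.8] [ 60.4 111.2] 0.5
[406. 237.] 543 z [0.034 0.044 0.048] c [ 0.542 -0.283] rect [ 542.2 -285.6] [60.3 60.4] 28.1
[350. 243.] 520 z [0.039 0.044 0.047] c [ 0.531 -0.146] rect [ 531.2 -147.4] [60.1 60.6] 59.9
[427. 269.] 571 z [0.033 0.043 0.047] c [ 0.463 -0.329] rect [ 463.4 -331.2] [61.3 60. ] 82.3
[381. 271.] 558 z [0.036 0.044 0.047] c [ 0.461 -0.217] rect [ 461.1 -218.7] [60.2 60.2] 70.0
[336. 275.] 528 z [0.039 0.044 0.048] c [ 0.454 -0.107] rect [ 454.4 -107.6] [60.  59.6] 51.8
board
[257. 246.] 3615 z [0.009 0.013 0.016] c [0.53  0.083] rect [531.3  82.6] [150.1 150. ] 3.1
tote
[193. 239.] 920 z [0.059 0.064 0.068] c [0.549 0.232] rect [548.5 231.4] [290.3 118.8] 28.7
[122. 202.] 130 z [0.052 0.065 0.069] c [0.642 0.402] rect [642.6 402.2] [ 6.1 95.2] 5.4
[ 87. 258.] 997 z [0.054 0.064 0.068] c [0.509 0.48 ] rect [507.  478.6] [ 52. 268.] 89.0
mould/lever
[183. 157.] 1999 z [0.041 0.046 0.049] c [0.752 0.259] rect [754.8 261.5] [141.3  90.8] 79.6
[227. 183.] 180 z [0.032 0.098 0.11 ] c [0.679 0.149] rect [679.4 149. ] [52.2 30.4] 1.8
[134. 221.] 1590 z [0.036 0.063 0.068] c [0.596 0.372] rect [571.3 357. ] [166.  282.1] 5.4
rim
b1 [ 0.53  -0.145  0.046]
b2 [ 0.541 -0.281  0.049]
b3 [ 0.454 -0.107  0.048]
b4 [ 0.461 -0.217  0.045]
b5 [ 0.465 -0.327  0.048]
t1 [ 0.63  -0.137  0.033]
t2 [ 0.624 -0.281  0.031]
tray [ 0.567 -0.103  0.004]
ball scene 149 [0.67  0.153 0.102] [0.656 0.139 0.085] [0.679 0.163 0.111]
```

View pics/topc.png

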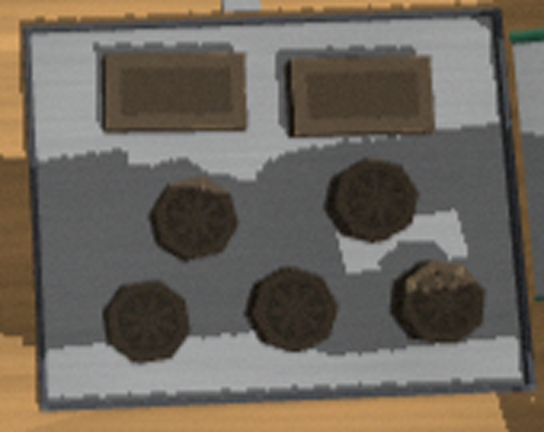

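View pics/scenec.png

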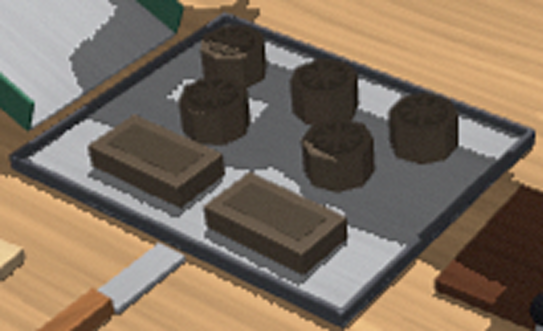

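The blocks all read about 44 mm high, flat and pattern up, and the reach and sizes agree with what was given. The ball is at about (0.666, 0.152, 0.098). I'll go to the lever first: shut the hand, turn to yaw 0, and stop at (0.60, 0.152, 0.19).

Request:
{"name": "carry_out", "arguments": {
  "plan": [
    [[0.015,0.027,0,0,0,-0.017,0],[0.029,0.054,0,0,0,-0.034,0],[0.044,0.081,0,0,0,-0.05,0],[0.058,0.108,0,0,0,-0.067,0],[0.073,0.135,0,0,0,-0.084,0]]
  ]
}}

```text
time_s: 0.52
eef_pos: [0.3081, -0.3883, 0.1917]
eef_rot: [-0.0, 0.986, 0.167, -0.0]
wrist_force: [1.2, -0.6, -0.3]
opening: 0.297
grasp_force: 0.0
```

Request:
{"name": "carry_out", "arguments": {
  "plan": [
    [[0.015,0.027,0,0,0,-0.017,0],[0.029,0.054,0,0,0,-0.034,0],[0.044,0.081,0,0,0,-0.05,0],[0.058,0.108,0,0,0,-0.067,0],[0.073,0.135,0,0,0,-0.084,0]]
  ]
}}

```text
time_s: 0.93
eef_pos: [0.3811, -0.2532, 0.1919]
eef_rot: [-0.0, 0.992, 0.126, -0.0]
wrist_force: [1.1, 0.4, 0.2]
opening: 0.002
grasp_force: 0.0
```

Request:
{"name": "carry_out", "arguments": {
  "plan": [
    [[0.015,0.027,0,0,0,-0.017,0],[0.029,0.054,0,0,0,-0.034,0],[0.044,0.081,0,0,0,-0.05,0],[0.058,0.108,0,0,0,-0.067,0],[0.073,0.135,0,0,0,-0.084,0]]
  ]
}}

```text
time_s: 1.35
eef_pos: [0.454, -0.1182, 0.1919]
eef_rot: [-0.0, 0.996, 0.084, -0.0]
wrist_force: [1.1, 0.0, -0.0]
opening: -0.001
grasp_force: 0.0
```

Request:
{"name": "carry_out", "arguments": {
  "plan": [
    [[0.015,0.027,0,0,0,-0.017,0],[0.029,0.054,0,0,0,-0.034,0],[0.044,0.081,0,0,0,-0.05,0],[0.058,0.108,0,0,0,-0.067,0],[0.073,0.135,0,0,0,-0.084,0]]
  ]
}}

```text
time_s: 1.77
eef_pos: [0.527, 0.0168, 0.1918]
eef_rot: [-0.0, 0.999, 0.042, -0.0]
wrist_force: [0.4, -0.0, 0.1]
opening: 0.002
grasp_force: 0.0
```

Request:
{"name": "carry_out", "arguments": {
  "plan": [
    [[0.015,0.027,0,0,0,-0.017,0],[0.029,0.054,0,0,0,-0.034,0],[0.044,0.081,0,0,0,-0.05,0],[0.058,0.108,0,0,0,-0.067,0],[0.073,0.137,0,0,0,-0.084,0]]
  ]
}}

```text
time_s: 2.18
eef_pos: [0.6, 0.1535, 0.1916]
eef_rot: [0.0, 1.0, -0.0, -0.001]
wrist_force: [0.4, -0.8, -0.0]
opening: -0.002
grasp_force: 0.0
```

Request:
{"name": "carry_out", "arguments": {
  "plan": [
    [[0,0,-0.03,0,0,0,0],[0,0,-0.06,0,0,0,0],[0,0,-0.09,0,0,0,0],[0,0,-0.112,0,0,0,0],[0.01,0,-0.112,0,0,0,0]]
  ]
}}

```text
time_s: 2.6
eef_pos: [0.6037, 0.1522, 0.0731]
eef_rot: [0.0, 1.0, 0.001, -0.006]
wrist_force: [-0.9, -0.2, 0.2]
opening: 0.001
grasp_force: 0.0
```

Request:
{"name": "carry_out", "arguments": {
  "plan": [
    [[0.012,0,0,0,0,0,0],[0.024,0,0,0,0,0,0],[0.036,0,0,0,0,0,0],[0.048,0,0,0,0,0,0],[0.06,0,0,0,0,0,0]]
  ]
}}

```text
time_s: 3.02
eef_pos: [0.67, 0.1521, 0.0794]
eef_rot: [0.0, 1.0, 0.0, -0.001]
wrist_force: [-0.1, -0.4, 1.1]
opening: -0.0
grasp_force: 0.0
```

Request:
{"name": "carry_out", "arguments": {
  "plan": [
    [[0.009,0,0,0,0,0,0],[0.018,0,0,0,0,0,0],[0.027,0,0,0,0,0,0],[0.036,0,0,0,0,0,0],[0.044,0,0,0,0,0,0]]
  ]
}}

```text
time_s: 3.43
eef_pos: [0.7139, 0.1521, 0.0794]
eef_rot: [0.0, 1.0, 0.0, -0.001]
wrist_force: [0.2, 0.0, -0.2]
opening: -0.002
grasp_force: 0.0
```

```bash
python3 - <<'E'
from h import *
np.set_printoptions(precision=3,suppress=True)
d=np.load('pics/top1.npz')['W'].reshape(-1,3)
q=d[(d[:,2]>.055)&(d[:,2]<.075)&(d[:,0]>.3)&(d[:,0]<.72)&(d[:,1]>.19)&(d[:,1]<.55)]
r=cv2.minAreaRect((q[:,:2]*1000).astype(np.float32)); print('tote rim',r)
s=snap('scene'); W=cloud(s).reshape(-1,3)
P=W[(W[:,2]>.08)&(W[:,2]<.12)&(W[:,0]>.6)&(W[:,1]>.1)&(W[:,1]<.2)&(W[:,0]<.82)]
print(len(P),P.min(0),P.max(0)); cv2.imwrite('pics/lev.png',cv2.resize(s['pixels'][170:310,220:400,::-1],None,fx=3,fy=3))
print(get_obs()['wrist_force'])
E
```

```text
tote rim ((519.8404541015625, 351.9882507324219), (269.7738037109375, 282.2377624511719), 5.626316547393799)
111 [0.655 0.146 0.08 ] [0.723 0.164 0.12 ]
[-1.338 -0.178 -0.177]
```

View pics/lev.png

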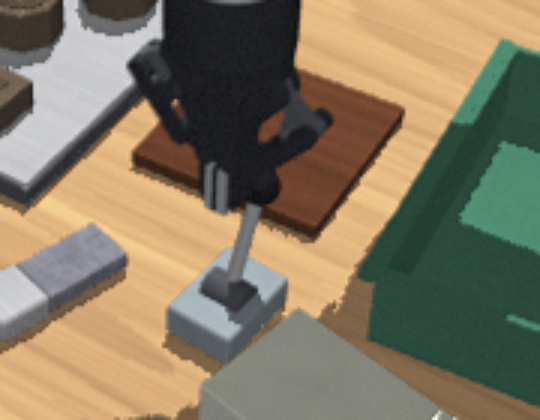

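The lever has not moved. The ball is still at crop (262,185), which is (307,232) in the full image, and the fingertips at crop (217,190) seem to have passed beside it. I'll check the geometry.

```bash
cat >> h.py <<'E'
def project(c,X):
    M=np.linalg.inv(np.array(c['cam_to_world'])); p=M@np.append(X,1); K=c['camera_matrix']
    return K[0,0]*p[0]/-p[2]+K[0,2], K[1,1]*p[1]/p[2]+K[1,2]
def ray(c,u,v,z):
    K=c['camera_matrix'];T=np.array(c['cam_to_world']); d=T[:3,:3]@np.array([(u-K[0,2])/K[0,0],-(v-K[1,2])/K[1,1],-1]); o=T[:3,3]
    return o+d*(z-o[2])/d[2]
E
python3 - <<'E'
from h import *
np.set_printoptions(precision=3,suppress=True)
s=snap('scene'); t=snap('top','top2.png'); o=get_obs(); print(o['eef_pos'])
print('tcp->',project(s,o['eef_pos']),project(t,o['eef_pos']))
print('ball ray scene',ray(s,307,232,.098)); W=cloud(s); print(W[228:237,302:312,0].round(3)); print(W[228:237,302:312,1].round(3))
d=np.load('pics/top1.npz'); p=d['p'].astype(int); W=d['W']
m=(p.sum(2)<130); m[:, :215]=0; m[:,245:]=0; m[:165]=0; m[198:]=0
v,u=np.nonzero(m); print('dark top',len(u),u.mean(),v.mean(),u.min(),u.max(),v.min(),v.max(),ray(t,u.mean(),v.mean(),.098))
cv2.imwrite('pics/lt.png',np.hstack([cv2.resize(x[150:210,190:260,::-1],None,fx=5,fy=5) for x in (d['p'],t['pixels'])]))
E
```

```text
[0.714 0.152 0.079]
tcp-> (np.float64(292.9374817090801), np.float64(253.2781057293655)) (np.float64(225.08179719691879), np.float64(168.44139970318832))
ball ray scene [0.667 0.153 0.098]
[[0.728 0.729 0.727 0.726 0.727 0.726 0.666 0.663 0.662 0.661]
 [0.671 0.726 0.727 0.727 0.725 0.667 0.669 0.664 0.665 0.664]
 [0.675 0.672 0.672 0.672 0.67  0.672 0.669 0.667 0.666 0.665]
 [0.674 0.675 0.673 0.674 0.673 0.672 0.67  0.669 0.668 0.667]
 [0.677 0.674 0.675 0.674 0.673 0.672 0.672 0.671 0.667 0.667]
 [0.676 0.678 0.676 0.677 0.673 0.672 0.672   nan 0.669 0.669]
 [0.677 0.676 0.675 0.679 0.676 0.673 0.672 0.67  0.67  0.668]
 [0.677 0.678 0.677 0.676 0.675 0.674 0.674 0.672 0.671 0.667]
 [0.678 0.68  0.677 0.676 0.675 0.674 0.674 0.672 0.669 0.668]]
[[0.176 0.179 0.18  0.181 0.184 0.185 0.154 0.155 0.156 0.158]
 [0.145 0.177 0.18  0.181 0.183 0.153 0.156 0.156 0.158 0.16 ]
 [0.147 0.147 0.149 0.152 0.153 0.156 0.156 0.157 0.159 0.16 ]
 [0.146 0.149 0.15  0.153 0.154 0.156 0.157 0.159 0.16  0.161]
 [0.148 0.149 0.151 0.153 0.155 0.156 0.158 0.16  0.16  0.161]
 [0.148 0.151 0.152 0.154 0.155 0.156 0.158   nan 0.161 0.163]
 [0.149 0.15  0.151 0.156 0.156 0.157 0.158 0.159 0.162 0.163]
 [0.148 0.151 0.153 0.154 0.156 0.158 0.16  0.161 0.162 0.162]
 [0.149 0.152 0.153 0.154 0.156 0.158 0.16  0.161 0.162 0.163]]
dark top 129 225.74418604651163 185.1627906976744 220 233 176 192 [0.669 0.149 0.098]
```

View pics/lt.png

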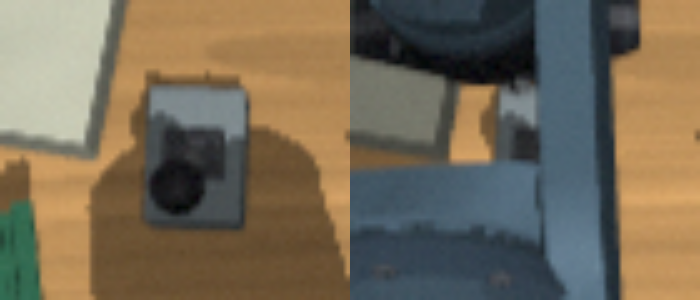

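```bash
python3 - <<'E'
from h import *
np.set_printoptions(precision=3,suppress=True,linewidth=150)
s=snap('scene'); W=cloud(s); o=get_obs(); print(o['eef_pos'],o['opening'],o['eef_rot'])
for v in range(222,256,3): print(v,[tuple(W[v,u].round(3)) for u in (288,291,294,297)])
w=snap('wrist','w1.png')
E
```

```text
[0.713 0.152 0.079] -0.00046006300466327875 [ 0.     1.     0.    -0.001]
222 [(np.float64(0.725), np.float64(0.146), np.float64(0.164)), (np.float64(0.719), np.float64(0.149), np.float64(0.16)), (np.float64(0.727), np.float64(0.16), np.float64(0.172)), (np.float64(0.726), np.float64(0.165), np.float64(0.174))]
225 [(np.float64(0.722), np.float64(0.145), np.float64(0.153)), (np.float64(0.723), np.float64(0.151), np.float64(0.157)), (np.float64(0.726), np.float64(0.159), np.float64(0.163)), (np.float64(0.725), np.float64(0.165), np.float64(0.166))]
228 [(np.float64(0.722), np.float64(0.145), np.float64(0.146)), (np.float64(0.724), np.float64(0.152), np.float64(0.151)), (np.float64(0.723), np.float64(0.157), np.float64(0.153)), (np.float64(0.722), np.float64(0.163), np.float64(0.155))]
231 [(np.float64(0.724), np.float64(0.146), np.float64(0.141)), (np.float64(0.725), np.float64(0.153), np.float64(0.146)), (np.float64(0.721), np.float64(0.157), np.float64(0.144)), (np.float64(0.72), np.float64(0.162), np.float64(0.146))]
234 [(np.float64(0.722), np.float64(0.145), np.float64(0.132)), (
[... 1152 characters left out ...]
43), np.float64(0.098), np.float64(0.001)), (np.float64(0.636), np.float64(0.101), np.float64(-0.003)), (np.float64(0.633), np.float64(0.107), np.float64(-0.002)), (np.float64(0.633), np.float64(0.114), np.float64(0.002))]
252 [(np.float64(0.65), np.float64(0.102), np.float64(0.0)), (np.float64(0.646), np.float64(0.107), np.float64(0.0)), (np.float64(0.644), np.float64(0.113), np.float64(0.001)), (np.float64(0.638), np.float64(0.117), np.float64(-0.001))]
255 [(np.float64(0.658), np.float64(0.107), np.float64(0.001)), (np.float64(0.652), np.float64(0.111), np.float64(-0.001)), (np.float64(0.669), np.float64(0.128), np.float64(0.023)), (np.float64(0.688), np.float64(0.146), np.float64(0.05))]
```

View pics/w1.png

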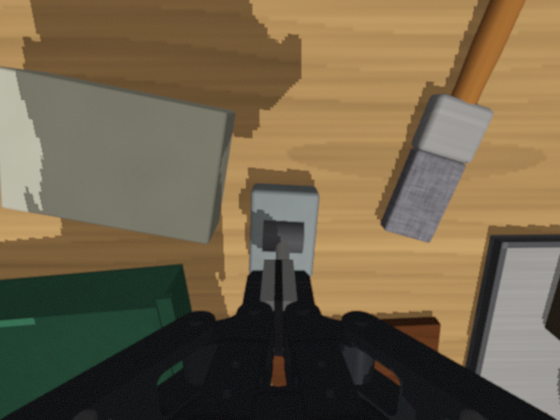

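The wrist picture and the depth map agree. The shut fingertips (wrist px (280,260)) are really at z≈0.121 while the reported TCP z is 0.079, so the true tips sit about 42 mm above the reported TCP. The fingers passed over the ball. I'll back off, go 42 mm lower and push again.

Request:
{"name": "carry_out", "arguments": {
  "plan": [
    [[-0.024,0,0,0,0,0,0],[-0.048,0,0,0,0,0,0],[-0.072,0,0,0,0,0,0],[-0.096,0,0,0,0,0,0],[-0.114,0,0,0,0,0,0]]
  ]
}}

```text
time_s: 4.1
eef_pos: [0.5972, 0.1523, 0.0799]
eef_rot: [0.0, 1.0, 0.001, -0.001]
wrist_force: [0.4, 0.3, 0.5]
opening: -0.003
grasp_force: 0.0
```

Request:
{"name": "carry_out", "arguments": {
  "plan": [
    [[0,0,-0.015,0,0,0,0],[0,0,-0.03,0,0,0,0],[0,0,-0.04,0,0,0,0],[0,0,-0.04,0,0,0,0],[0.01,0,-0.04,0,0,0,0]]
  ]
}}

```text
time_s: 4.52
eef_pos: [0.6076, 0.1524, 0.0391]
eef_rot: [0.0, 1.0, 0.001, -0.002]
wrist_force: [0.5, 0.2, -0.3]
opening: 0.001
grasp_force: 0.0
```

Request:
{"name": "carry_out", "arguments": {
  "plan": [
    [[0.012,0,0,0,0,0,0],[0.024,0,0,0,0,0,0],[0.036,0,0,0,0,0,0],[0.048,0,0,0,0,0,0],[0.06,0,0,0,0,0,0]]
  ]
}}

```text
time_s: 4.93
eef_pos: [0.6704, 0.1521, 0.0407]
eef_rot: [0.0, 1.0, 0.0, -0.0]
wrist_force: [-1.6, -0.4, 1.0]
opening: 0.001
grasp_force: 0.6
```

Request:
{"name": "carry_out", "arguments": {
  "plan": [
    [[0.01,0,0,0,0,0,0],[0.02,0,0,0,0,0,0],[0.03,0,0,0,0,0,0],[0.04,0,0,0,0,0,0],[0.046,0,0,0,0,0,0]]
  ]
}}

```text
time_s: 5.35
eef_pos: [0.711, 0.1523, 0.0397]
eef_rot: [0.0, 1.0, 0.0, -0.007]
wrist_force: [-36.7, -1.3, 22.1]
opening: -0.001
grasp_force: 18.3
```

```bash
python3 - <<'E'
from h import *
np.set_printoptions(precision=3,suppress=True,linewidth=150)
s=snap('scene'); W=cloud(s); o=get_obs(); print(o['eef_pos'],o['wrist_force'])
p=s['pixels'].astype(int)
m=(p.sum(2)<110)&(W[...,2]>.07)&(W[...,2]<.13)&(W[...,0]>.63)&(W[...,0]<.8)&(abs(W[...,1]-.152)<.03)
P=W[m]; print(len(P),P.min(0),P.max(0),np.median(P,0))
cv2.imwrite('pics/lev2.png',cv2.resize(s['pixels'][170:310,220:400,::-1],None,fx=3,fy=3))
E
```

```text
[0.71  0.152 0.039] [-17.773  -1.324   7.145]
292 [0.706 0.125 0.085] [0.748 0.182 0.13 ] [0.725 0.154 0.103]
```

View pics/lev2.png

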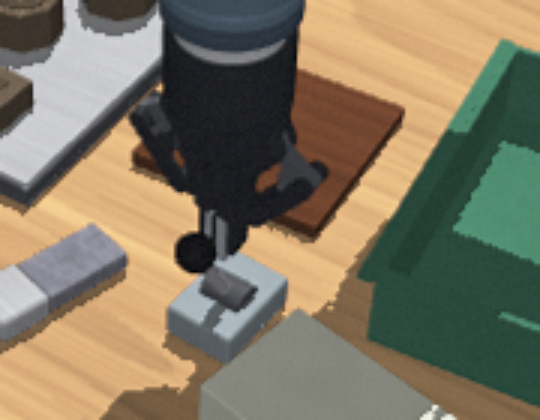

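The lever is now over against its stop: the ball at crop (195,250) leans to +x, and the contact force is −37 N. I'll back off, raise, open to 0.95 and re-measure the tray.

Request:
{"name": "carry_out", "arguments": {
  "plan": [
    [[-0.01,0,0,0,0,0,0],[-0.04,0,0,0,0,0,0],[-0.08,0,0,0,0,0,0],[-0.08,0,0.04,0,0,0,0.95],[-0.08,0,0.08,0,0,0,0.95]]
  ]
}}

```text
time_s: 5.82
eef_pos: [0.6252, 0.1521, 0.113]
eef_rot: [0.0, 1.0, 0.001, -0.01]
wrist_force: [2.7, 0.4, 0.9]
opening: 0.276
grasp_force: 0.0
```

Request:
{"name": "carry_out", "arguments": {
  "plan": [
    [[-0.03,0,0.02,0,0,0,0.95],[-0.06,0,0.03,0,0,0,0.95],[-0.09,0,0.03,0,0,0,0.95],[-0.12,0,0.03,0,0,0,0.95],[-0.15,0,0.03,0,0,0,0.95]]
  ]
}}

```text
time_s: 6.23
eef_pos: [0.4849, 0.1521, 0.1511]
eef_rot: [-0.0, 1.0, 0.0, 0.001]
wrist_force: [0.5, 1.5, 1.1]
opening: 0.946
grasp_force: 0.0
```

```bash
cat >> h.py <<'E'
def octs(c):
    """dark-topped blocks in the tray: top-face points -> centre, flat angle mod 45"""
    W=cloud(c); m=((W[...,2]>.036)&(W[...,2]<.056)&(W[...,0]>.40)&(W[...,0]<.69)&(W[...,1]>-.40)&(W[...,1]<-.02)).astype(np.uint8)
    n,l,st,ce=cv2.connectedComponentsWithStats(m); out=[]
    for i in range(1,n):
        if st[i,4]<150: continue
        P=(W[l==i][:,:2]*1000).astype(np.float32); h=cv2.convexHull(P)[:,0]
        a=np.arange(0,180,1.)*np.pi/180; w=np.ptp(h@np.array([np.cos(a),np.sin(a)]),axis=0)
        s=w[:45]+w[45:90]+w[90:135]+w[135:]; k=int(s.argmin()); cx=[(x.max()+x.min())/2 for x in (h[:,0],h[:,1])]
        out.append((np.round(cx,1),k,np.round(w[k::45],1),st[i,4],round(float(np.median(W[l==i][:,2])),4)))
    return out
E
python3 - <<'E'
from h import *
np.set_printoptions(precision=3,suppress=True,linewidth=150)
t=snap('top','top3.png'); np.savez('pics/top3.npz',W=cloud(t),p=t['pixels']); o=get_obs(); print(o['eef_pos'])
for r in octs(t): print(r)
# ball
W=cloud(t); P=W[(W[...,2]>.075)&(W[...,2]<.12)&(W[...,0]>.65)&(abs(W[...,1]-.152)<.03)&(W[...,0]<.8)]; print('ball',len(P),P.min(0),P.max(0))
hsv=cv2.cvtColor(t['pixels'],cv2.COLOR_RGB2HSV); g=(hsv[...,0]>65)&(hsv[...,0]<90)&(hsv[...,1]>90)&(W[...,1]>.15)&(W[...,0]<.75)&(W[...,1]<.6)
for lo,hi in ((-.01,.014),(.058,.075)):
    q=W[g&(W[...,2]>lo)&(W[...,2]<hi)]; print(lo,len(q),cv2.minAreaRect((q[:,:2]*1000).astype(np.float32)))
s=snap('scene'); V=cloud(s); h2=cv2.cvtColor(s['pixels'],cv2.COLOR_RGB2HSV); g=(h2[...,0]>65)&(h2[...,0]<90)&(h2[...,1]>90)&(V[...,1]>.15)&(V[...,2]>.061)&(V[...,2]<.07)&(V[...,0]<.75)
q=V[g]; print('scene rim',len(q),cv2.minAreaRect((q[:,:2]*1000).astype(np.float32)))
E
```

```text
[0.479 0.153 0.149]
(array([ 542.5, -285.7], dtype=float32), 29, array([60.2, 60.9, 60.7, 60. ]), np.int32(515), 0.0437)
(array([ 531.5, -146.9], dtype=float32), 11, array([59.7, 59.9, 60. , 60.3]), np.int32(508), 0.0436)
(array([ 463.8, -331.3], dtype=float32), 34, array([60.4, 61.3, 61.6, 60. ]), np.int32(534), 0.0439)
(array([ 460.9, -219.1], dtype=float32), 25, array([59.9, 61.2, 61.4, 60.2]), np.int32(530), 0.044)
(array([ 455.2, -107.6], dtype=float32), 7, array([59.7, 59.7, 60.7, 59.8]), np.int32(523), 0.0437)
ball 107 [0.718 0.136 0.076] [0.746 0.159 0.108]
-0.01 6386 ((519.7386474609375, 356.4984130859375), (251.22984313964844, 243.46302795410156), 5.553523063659668)
0.058 1392 ((518.6487426757812, 350.8999328613281), (266.3919982910156, 280.3134765625), 5.6791534423828125)
scene rim 2152 ((521.9483642578125, 351.65447998046875), (268.540283203125, 278.3384704589844), 5.479588031768799)
```

View pics/top3.png

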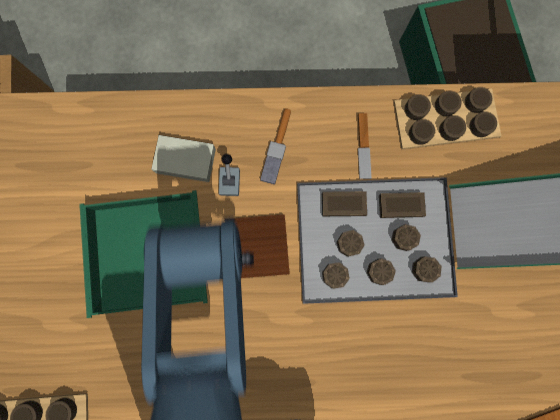

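The tray is clear in view, and all five blocks are flat and pattern up at (350,243), (406,237), (336,275), (381,271) and (428,268). The ball at (227,159) leans to +x, but by eye I can't tell whether it is past 0.85 rad. I'll measure the angle properly.

```bash
python3 - <<'E'
from h import *
np.set_printoptions(precision=4,suppress=True,linewidth=150)
from scipy.optimize import least_squares
t=snap('top'); s=snap('scene'); 
def fit(W,lo,hi):
    P=W[(W[...,2]>.084)&(W[...,2]<.116)&(W[...,0]>lo)&(W[...,0]<hi)&(abs(W[...,1]-.15)<.025)]
    r=least_squares(lambda c:np.linalg.norm(P-c,axis=1)-.013,np.r_[P.mean(0)[:2],.095],loss='soft_l1',f_scale=.002); return len(P),r.x
print('start',fit(np.load('pics/top1.npz')['W'],.64,.70),fit(np.load('pics/scene1.npz')['W'],.64,.70))
print('now',fit(cloud(t),.70,.78),fit(cloud(s),.70,.78))
W=cloud(t); P=W[(W[...,2]>.018)&(W[...,2]<.03)&(W[...,0]>.64)&(W[...,0]<.78)&(abs(W[...,1]-.15)<.05)]; print('base',cv2.minAreaRect((P[:,:2]*1000).astype(np.float32)))
E
```

```text
start (97, array([0.6662, 0.1514, 0.0971])) (153, array([0.6646, 0.1502, 0.0959]))
now (95, array([0.7351, 0.1477, 0.0929])) (159, array([0.7338, 0.1462, 0.0924]))
base ((719.0369873046875, 160.68896484375), (74.92578125, 115.63552856445312), 86.89021301269531)
```

The lever is over. Both views put the ball 37 mm past its pivot at z 0.093, about 0.98 rad, and it met a hard stop. Now I'll check where the open fingertips really are, so I know the true descent depth.

```bash
python3 - <<'E'
from h import *
np.set_printoptions(precision=4,suppress=True,linewidth=150)
s=snap('scene','s4.png'); o=get_obs(); W=cloud(s); e=o['eef_pos']; print(e,o['opening'],o['q'])
m=(abs(W[...,0]-e[0])<.03)&(abs(W[...,1]-e[1])<.075)&(W[...,2]>.09)&(W[...,2]<.3)
for z in np.arange(.14,.28,.008):
    P=W[m&(abs(W[...,2]-z)<.004)]
    if len(P): print(round(z,3),len(P),'x',P[:,0].min(),P[:,0].max(),'y',P[:,1].min(),P[:,1].max())
print(project(s,e))
t=snap('top'); print('base',ray(t,228.5,181,.025))
w=snap('wrist'); print(w['cam_to_world'])
E
```

```text
[0.487  0.1522 0.1512] 0.9521870283005255 [ 0.0699  0.0757  1.811  -0.0001  1.2526  1.64  ]
0.204 28 x 0.47218963894889865 0.4979332916449306 y 0.10628300252889228 0.20027773029436535
0.212 60 x 0.47566577971802604 0.49884588192747914 y 0.09989536155114587 0.2065805074869893
0.22 69 x 0.47663054112260617 0.4997302604058832 y 0.0987997913395503 0.2066378871240363
0.228 75 x 0.4718213653917189 0.49884943184908814 y 0.09719261170174137 0.20701439459177284
0.236 72 x 0.4764428343405752 0.4992568409302264 y 0.09819221262658034 0.20651301459955912
0.244 61 x 0.4775715669005447 0.5021766304215041 y 0.08601163939265094 0.2153167287417579
0.252 178 x 0.4747182163536783 0.5014451488735121 y 0.08034604251768007 0.22505596875275102
0.26 182 x 0.47209123300600375 0.5028642317142433 y 0.08011952824981033 0.22469989329609763
0.268 255 x 0.46694352230185876 0.5050328099853136 y 0.08175264932240611 0.2236816440796207
0.276 211 x 0.46853693803305096 0.5056571277220734 y 0.08324538048925911 0.22380498980145397
(np.float64(353.4904646099791), np.float64(162.48309840613013))
base [0.694  0.1493 0.025 ]
[[ 0.0008  0.953   0.303   0.5658]
 [-1.      0.0008 -0.      0.1505]
 [-0.0003 -0.303   0.953   0.3322]
 [ 0.      0.      0.      1.    ]]
```

View pics/s4.png

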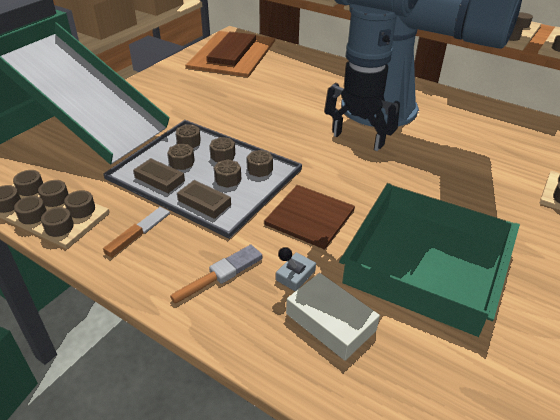

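The true tips stand about 41 mm above the reported TCP, and another 11 mm back when open. Pivot 0.694 against ball 0.734 confirms the lever is fully over. In the scene picture it leans to +x at (285,254), and the gripper is at (365,105). First block: (0.455, −0.108), flats at 7°, down to reported z −0.036.

Request:
{"name": "carry_out", "arguments": {
  "plan": [
    [[-0.003,-0.026,-0.005,0,0,0.012,0.95],[-0.006,-0.052,-0.01,0,0,0.024,0.95],[-0.01,-0.078,-0.015,0,0,0.036,0.95],[-0.013,-0.104,-0.02,0,0,0.048,0.95],[-0.016,-0.13,-0.025,0,0,0.06,0.95]]
  ]
}}

```text
time_s: 7.0
eef_pos: [0.4706, 0.0207, 0.1251]
eef_rot: [0.0, 1.0, 0.031, 0.0]
wrist_force: [-0.1, 0.6, 0.6]
opening: 0.953
grasp_force: 0.0
```

Request:
{"name": "carry_out", "arguments": {
  "plan": [
    [[-0.003,-0.026,-0.005,0,0,0.012,0.95],[-0.006,-0.052,-0.01,0,0,0.024,0.95],[-0.01,-0.078,-0.015,0,0,0.036,0.95],[-0.013,-0.104,-0.02,0,0,0.048,0.95],[-0.015,-0.13,-0.025,0,0,0.062,0.95]]
  ]
}}

```text
time_s: 7.42
eef_pos: [0.4554, -0.1098, 0.1001]
eef_rot: [0.0, 0.998, 0.061, 0.0]
wrist_force: [0.0, 0.5, 0.3]
opening: 0.95
grasp_force: 0.0
```

Request:
{"name": "carry_out", "arguments": {
  "plan": [
    [[0,0,-0.03,0,0,0,0.95],[0,0,-0.065,0,0,0,0.95],[0,0,-0.1,0,0,0,0.95],[0,0,-0.125,0,0,0,0.95],[0,0,-0.136,0,0,0,0.95]]
  ]
}}

```text
time_s: 7.83
eef_pos: [0.453, -0.1073, -0.0393]
eef_rot: [-0.001, 0.998, 0.061, -0.002]
wrist_force: [-0.9, 0.5, -0.7]
opening: 0.953
grasp_force: 0.0
```

Request:
{"name": "carry_out", "arguments": {
  "plan": [
    [[0,0,0,0,0,0,0.95],[0,0,0,0,0,0,0.3],[0,0,0,0,0,0,0],[0,0,0,0,0,0,0],[0,0,0,0,0,0,0]]
  ]
}}

```text
time_s: 8.25
eef_pos: [0.4566, -0.1086, -0.0341]
eef_rot: [0.001, 0.998, 0.061, 0.002]
wrist_force: [-0.2, -0.6, 3.1]
opening: 0.696
grasp_force: 66.0
```

Request:
{"name": "carry_out", "arguments": {
  "plan": [
    [[0,0,0.01,0,0,0,0],[0,0,0.035,0,0,0,0],[0,0,0.07,0,0,0,0],[0,0,0.105,0,0,0,0],[0,0,0.136,0,0,0,0]]
  ]
}}

```text
time_s: 8.67
eef_pos: [0.4549, -0.1077, 0.1031]
eef_rot: [0.0, 0.998, 0.061, 0.001]
wrist_force: [0.5, 0.4, -3.2]
opening: 0.69
grasp_force: 65.4
```

```bash
python3 - <<'E'
from h import *
np.set_printoptions(precision=4,suppress=True,linewidth=150)
s=snap('scene','s5.png'); o=get_obs(); print(o['eef_pos'],o['opening'],o['grasp_force'],o['wrist_force'])
cv2.imwrite('pics/s5c.png',cv2.resize(s['pixels'][60:260,100:340,::-1],None,fx=2.5,fy=2.5))
E
```

```text
[ 0.4589 -0.1096  0.1093] 0.6948376626600989 65.79639532137662 [4.6644 0.2366 1.5718]
```

View pics/s5c.png

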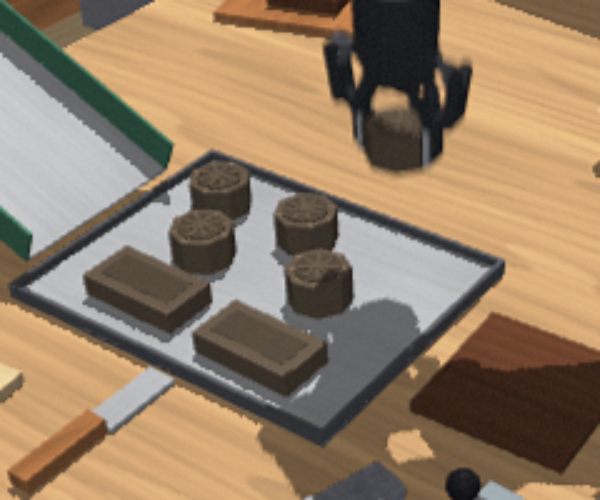

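The block is held level between the pads (crop (400,135)) with 66 N on the pad. Now placing it in tote slot A (0.581, 0.427), then checking the remaining blocks.

Request:
{"name": "carry_out", "arguments": {
  "plan": [
    [[0.008,0.034,0,0,0,-0.004,0],[0.017,0.07,0,0,0,-0.008,0],[0.025,0.106,0,0,0,-0.01,0],[0.034,0.142,0,0,0,-0.01,0],[0.042,0.178,0,0,0,-0.01,0]]
  ]
}}

```text
time_s: 9.13
eef_pos: [0.4971, 0.0719, 0.1012]
eef_rot: [0.0, 0.998, 0.056, 0.001]
wrist_force: [0.1, -0.4, -2.6]
opening: 0.695
grasp_force: 65.8
```

Request:
{"name": "carry_out", "arguments": {
  "plan": [
    [[0.008,0.036,0,0,0,-0.004,0],[0.017,0.072,0,0,0,-0.008,0],[0.025,0.108,0,0,0,-0.01,0],[0.034,0.144,0,0,0,-0.01,0],[0.042,0.179,0,0,0,-0.01,0]]
  ]
}}

```text
time_s: 9.55
eef_pos: [0.5388, 0.2513, 0.101]
eef_rot: [-0.0, 0.999, 0.052, 0.0]
wrist_force: [0.8, -0.8, -2.7]
opening: 0.695
grasp_force: 65.7
```

Request:
{"name": "carry_out", "arguments": {
  "plan": [
    [[0.01,0.042,0,0,0,0,0],[0.02,0.082,0,0,0,0,0],[0.03,0.122,0,0,0,0,0],[0.038,0.156,0,0,0,0,0],[0.042,0.178,0,0,0,0,0]]
  ]
}}

```text
time_s: 9.97
eef_pos: [0.5806, 0.431, 0.1009]
eef_rot: [-0.001, 0.999, 0.052, 0.0]
wrist_force: [-0.2, -0.8, -2.9]
opening: 0.696
grasp_force: 65.8
```

Request:
{"name": "carry_out", "arguments": {
  "plan": [
    [[0,0,-0.02,0,0,0,0],[0,0,-0.055,0,0,0,0],[0,0,-0.09,0,0,0,0],[0,0,-0.115,0,0,0,0],[0,0,-0.128,0,0,0,0]]
  ]
}}

```text
time_s: 10.38
eef_pos: [0.5821, 0.427, -0.0246]
eef_rot: [-0.0, 0.999, 0.052, 0.001]
wrist_force: [-21.3, -30.9, 82.6]
opening: 0.695
grasp_force: 87.8
```

Request:
{"name": "carry_out", "arguments": {
  "plan": [
    [[0,0,-0.004,0,0,0,0],[0,0,-0.008,0,0,0,0],[0,0,-0.008,0,0,0,0],[0,0,-0.008,0,0,0,0.9],[0,0,-0.008,0,0,0,0.9]]
  ]
}}

```text
time_s: 10.8
eef_pos: [0.588, 0.4197, -0.0279]
eef_rot: [0.004, 0.999, 0.05, 0.004]
wrist_force: [-1.9, -39.5, 31.9]
opening: 0.896
grasp_force: 23.8
```

Request:
{"name": "carry_out", "arguments": {
  "plan": [
    [[0,0,0,0,0,0,0.9],[0,0,0.03,0,0,0,0.9],[0,0,0.065,0,0,0,0.9],[0,0,0.1,0,0,0,0.9],[0,0,0.136,0,0,0,0.9]]
  ]
}}

```text
time_s: 11.22
eef_pos: [0.5809, 0.4269, 0.1031]
eef_rot: [-0.0, 0.999, 0.051, 0.0]
wrist_force: [-1.0, 0.6, 0.6]
opening: 0.9
grasp_force: 0.0
```

```bash
cat > chk.py <<'E'
from h import *
np.set_printoptions(precision=4,suppress=True,linewidth=150)
t=snap('top'); o=get_obs(); print(o['eef_pos'],o['opening'],o['time_s'])
for r in octs(t): print(r)
E
python3 chk.py
```

```text
[0.5855 0.4295 0.1132] 0.9029036895549591 11.2667
(array([ 542.5, -285.2], dtype=float32), 29, array([59.9, 60.6, 61.5, 59.9]), np.int32(515), 0.0437)
(array([ 531.4, -147.1], dtype=float32), 12, array([59.9, 59.7, 60.7, 60.2]), np.int32(513), 0.0437)
(array([ 463.9, -331.1], dtype=float32), 36, array([60.9, 61.1, 60.9, 60. ]), np.int32(530), 0.0438)
(array([ 460.8, -218.8], dtype=float32), 25, array([60.2, 60.5, 61.6, 60. ]), np.int32(533), 0.0438)
```

The 83 N force came from the wide knuckles (±72 mm, starting about 41 mm above the tips) meeting the tote wall. From now on I'll use slots at ±60 mm with the fingers closing along the tote diagonal. Next I'll pick block (0.5315, −0.147) at 12° and check the tote.

Request:
{"name": "carry_out", "arguments": {
  "plan": [
    [[-0.003,-0.038,0,0,0,0.01,0.95],[-0.006,-0.076,0,0,0,0.02,0.95],[-0.01,-0.114,0,0,0,0.03,0.95],[-0.013,-0.152,0,0,0,0.035,0.95],[-0.016,-0.19,0,0,0,0.035,0.95]]
  ]
}}

```text
time_s: 11.68
eef_pos: [0.5648, 0.2358, 0.1016]
eef_rot: [-0.0, 0.998, 0.069, 0.001]
wrist_force: [1.3, -0.9, 0.1]
opening: 0.951
grasp_force: 0.0
```

Request:
{"name": "carry_out", "arguments": {
  "plan": [
    [[-0.003,-0.038,0,0,0,0.01,0.95],[-0.006,-0.076,0,0,0,0.02,0.95],[-0.01,-0.114,0,0,0,0.03,0.95],[-0.013,-0.152,0,0,0,0.035,0.95],[-0.016,-0.19,0,0,0,0.035,0.95]]
  ]
}}

```text
time_s: 12.1
eef_pos: [0.549, 0.0455, 0.1017]
eef_rot: [0.0, 0.996, 0.087, 0.001]
wrist_force: [0.8, -1.1, 0.0]
opening: 0.945
grasp_force: 0.0
```

Request:
{"name": "carry_out", "arguments": {
  "plan": [
    [[-0.004,-0.04,0,0,0,0.01,0.95],[-0.008,-0.08,0,0,0,0.02,0.95],[-0.012,-0.12,0,0,0,0.03,0.95],[-0.015,-0.16,0,0,0,0.038,0.95],[-0.018,-0.194,0,0,0,0.038,0.95]]
  ]
}}

```text
time_s: 12.52
eef_pos: [0.5309, -0.1497, 0.1018]
eef_rot: [0.001, 0.994, 0.105, 0.001]
wrist_force: [1.0, 0.2, 0.1]
opening: 0.95
grasp_force: 0.0
```

Request:
{"name": "carry_out", "arguments": {
  "plan": [
    [[0,0,-0.03,0,0,0,0.95],[0,0,-0.065,0,0,0,0.95],[0,0,-0.1,0,0,0,0.95],[0,0,-0.125,0,0,0,0.95],[0,0,-0.136,0,0,0,0.95]]
  ]
}}

```text
time_s: 12.93
eef_pos: [0.5287, -0.1459, -0.0384]
eef_rot: [-0.001, 0.994, 0.105, -0.002]
wrist_force: [-0.7, 0.1, -0.8]
opening: 0.954
grasp_force: 0.0
```

Request:
{"name": "carry_out", "arguments": {
  "plan": [
    [[0,0,0,0,0,0,0.95],[0,0,0,0,0,0,0.3],[0,0,0,0,0,0,0],[0,0,0,0,0,0,0],[0,0,0,0,0,0,0]]
  ]
}}

```text
time_s: 13.35
eef_pos: [0.533, -0.1477, -0.0334]
eef_rot: [0.001, 0.994, 0.105, 0.002]
wrist_force: [-0.3, 0.1, 6.3]
opening: 0.694
grasp_force: 65.6
```

Request:
{"name": "carry_out", "arguments": {
  "plan": [
    [[0,0,0.01,0,0,0,0],[0,0,0.035,0,0,0,0],[0,0,0.07,0,0,0,0],[0,0,0.105,0,0,0,0],[0,0,0.136,0,0,0,0]]
  ]
}}

```text
time_s: 13.77
eef_pos: [0.5308, -0.1467, 0.103]
eef_rot: [0.0, 0.994, 0.105, 0.0]
wrist_force: [0.8, -0.8, -2.3]
opening: 0.694
grasp_force: 65.1
```

```bash
cat >> h.py <<'E'
def tote(c):
    W=cloud(c); m=((W[...,2]>.034)&(W[...,2]<.052)&(W[...,0]>.38)&(W[...,0]<.66)&(W[...,1]>.22)&(W[...,1]<.49)).astype(np.uint8)
    hsv=cv2.cvtColor(c['pixels'],cv2.COLOR_RGB2HSV); g=(hsv[...,0]>55)&(hsv[...,0]<95)&(hsv[...,1]>80); m[g]=0
    m=cv2.morphologyEx(m,cv2.MORPH_OPEN,np.ones((3,3),np.uint8)); n,l,st,ce=cv2.connectedComponentsWithStats(m); out=[]
    for i in range(1,n):
        if st[i,4]<100: continue
        P=W[l==i]; A=np.c_[P[:,:2],np.ones(len(P))]; k=np.linalg.lstsq(A,P[:,2],rcond=None)[0]
        r=cv2.minAreaRect((P[:,:2]*1000).astype(np.float32)); d=np.array(r[0])/1000-[.520,.3525]; a=np.radians(5.6)
        out.append(('tote xy',np.round([d[0]*np.cos(a)+d[1]*np.sin(a),-d[0]*np.sin(a)+d[1]*np.cos(a)],4),'z',round(float(np.median(P[:,2])),4),'slope',np.round(k[:2],3),st[i,4],np.round(r[1],1)))
    return out
E
cat >> chk.py <<'E'
for r in tote(t): print(*r)
E
python3 chk.py
```

```text
[ 0.5349 -0.1486  0.1098] 0.6959798049094886 13.8167
(array([ 462.3, -343.2], dtype=float32), 34, array([45.7, 32.7, 51.7, 60.3]), np.int32(241), 0.0435)
(array([ 460.7, -219.3], dtype=float32), 24, array([59.8, 60.1, 61.3, 60.5]), np.int32(533), 0.0436)
tote xy [0.0702 0.0661] z 0.0426 slope [0.011 0.004] 517 [59.3 61.4]
```

Block 1 lies flat in the tote at (70, 66) mm with its top at 43 mm. Placing this one at slot B (0.586, 0.299) with yaw −0.69, then rising and travelling to above the block at (0.464, −0.331).

Request:
{"name": "carry_out", "arguments": {
  "plan": [
    [[0.004,0.029,0,0,0,-0.06,0],[0.007,0.059,0,0,0,-0.12,0],[0.011,0.089,0,0,0,-0.18,0],[0.015,0.119,0,0,0,-0.24,0],[0.018,0.149,0,0,0,-0.3,0]]
  ]
}}

```text
time_s: 14.23
eef_pos: [0.5488, 0.0035, 0.101]
eef_rot: [0.0, 0.999, -0.046, 0.0]
wrist_force: [1.2, 0.4, -1.9]
opening: 0.696
grasp_force: 65.3
```

Request:
{"name": "carry_out", "arguments": {
  "plan": [
    [[0.004,0.03,0,0,0,-0.06,0],[0.007,0.06,0,0,0,-0.12,0],[0.011,0.09,0,0,0,-0.18,0],[0.015,0.12,0,0,0,-0.24,0],[0.018,0.149,0,0,0,-0.3,0]]
  ]
}}

```text
time_s: 14.65
eef_pos: [0.5667, 0.1529, 0.1008]
eef_rot: [-0.0, 0.981, -0.195, 0.0]
wrist_force: [1.4, 0.2, -1.3]
opening: 0.701
grasp_force: 65.2
```

Request:
{"name": "carry_out", "arguments": {
  "plan": [
    [[0.005,0.037,0,0,0,-0.07,0],[0.009,0.073,0,0,0,-0.14,0],[0.014,0.109,0,0,0,-0.21,0],[0.018,0.135,0,0,0,-0.27,0],[0.019,0.148,0,0,0,-0.298,0]]
  ]
}}

```text
time_s: 15.07
eef_pos: [0.5855, 0.3029, 0.1008]
eef_rot: [-0.001, 0.941, -0.337, 0.0]
wrist_force: [0.1, -1.0, -2.3]
opening: 0.696
grasp_force: 65.4
```

Request:
{"name": "carry_out", "arguments": {
  "plan": [
    [[0,0,-0.02,0,0,0,0],[0,0,-0.055,0,0,0,0],[0,0,-0.09,0,0,0,0],[0,0,-0.115,0,0,0,0],[0,0,-0.128,0,0,0,0]]
  ]
}}

```text
time_s: 15.48
eef_pos: [0.5826, 0.2983, -0.0316]
eef_rot: [0.002, 0.942, -0.337, -0.003]
wrist_force: [-1.3, -1.2, -2.2]
opening: 0.697
grasp_force: 65.5
```

Request:
{"name": "carry_out", "arguments": {
  "plan": [
    [[0,0,-0.004,0,0,0,0],[0,0,-0.008,0,0,0,0],[0,0,-0.008,0,0,0,0],[0,0,-0.008,0,0,0,0.85],[0,0,-0.008,0,0,0,0.85]]
  ]
}}

```text
time_s: 15.9
eef_pos: [0.5879, 0.2997, -0.0335]
eef_rot: [-0.001, 0.942, -0.337, 0.002]
wrist_force: [-0.2, 0.4, 1.3]
opening: 0.849
grasp_force: 0.0
```

Request:
{"name": "carry_out", "arguments": {
  "plan": [
    [[0,0,0,0,0,0,0.85],[0,0,0.03,0,0,0,0.85],[0,0,0.065,0,0,0,0.85],[0,0,0.1,0,0,0,0.85],[0,0,0.136,0,0,0,0.85]]
  ]
}}

```text
time_s: 16.32
eef_pos: [0.5858, 0.2991, 0.102]
eef_rot: [-0.0, 0.942, -0.337, 0.0]
wrist_force: [0.3, 0.1, -0.5]
opening: 0.849
grasp_force: 0.0
```

Request:
{"name": "carry_out", "arguments": {
  "plan": [
    [[-0.006,-0.03,0,0,0,-0.02,0.95],[-0.012,-0.062,0,0,0,-0.04,0.95],[-0.018,-0.094,0,0,0,-0.06,0.95],[-0.024,-0.126,0,0,0,-0.08,0.95],[-0.03,-0.158,0,0,0,-0.1,0.95]]
  ]
}}

```text
time_s: 16.73
eef_pos: [0.5559, 0.1399, 0.1012]
eef_rot: [-0.0, 0.923, -0.384, 0.001]
wrist_force: [1.3, 0.5, 0.2]
opening: 0.951
grasp_force: 0.0
```

Request:
{"name": "carry_out", "arguments": {
  "plan": [
    [[-0.006,-0.032,0,0,0,-0.02,0.95],[-0.012,-0.064,0,0,0,-0.04,0.95],[-0.018,-0.096,0,0,0,-0.06,0.95],[-0.024,-0.128,0,0,0,-0.08,0.95],[-0.03,-0.158,0,0,0,-0.1,0.95]]
  ]
}}

```text
time_s: 17.15
eef_pos: [0.526, -0.0186, 0.1011]
eef_rot: [-0.0, 0.903, -0.43, 0.001]
wrist_force: [1.0, 0.3, -1.1]
opening: 0.948
grasp_force: 0.0
```

```bash
python3 chk.py
```

```text
[ 0.5255 -0.0233  0.1011] 0.952332547226067 17.2
(array([ 542.4, -285.7], dtype=float32), 27, array([60.4, 61.1, 60.9, 60.4]), np.int32(512), 0.0437)
(array([ 463.8, -330.4], dtype=float32), 35, array([59.6, 61.1, 61.7, 60.2]), np.int32(536), 0.0437)
(array([ 460.7, -219.2], dtype=float32), 24, array([59.6, 60.9, 60.7, 59.9]), np.int32(534), 0.0438)
tote xy [ 0.0608 -0.0571] z 0.0427 slope [ 0.006 -0.008] 515 [59.5 61. ]
tote xy [0.0705 0.0663] z 0.0424 slope [0.004 0.012] 531 [59.2 61.3]
```

Both tote blocks are flat. Next: pick the block at (0.464, −0.331), closing at 35° to stay clear of the tray rim, and place it in slot C (0.454, 0.406).

Request:
{"name": "carry_out", "arguments": {
  "plan": [
    [[-0.006,-0.031,0,0,0,-0.007,0.95],[-0.012,-0.062,0,0,0,-0.014,0.95],[-0.018,-0.093,0,0,0,-0.021,0.95],[-0.025,-0.124,0,0,0,-0.03,0.95],[-0.031,-0.157,0,0,0,-0.036,0.95]]
  ]
}}

```text
time_s: 17.62
eef_pos: [0.4948, -0.1751, 0.101]
eef_rot: [-0.0, 0.895, -0.445, 0.001]
wrist_force: [-0.5, 0.1, -0.4]
opening: 0.947
grasp_force: 0.0
```

Request:
{"name": "carry_out", "arguments": {
  "plan": [
    [[-0.008,-0.04,0,0,0,-0.009,0.95],[-0.015,-0.078,0,0,0,-0.018,0.95],[-0.022,-0.11,0,0,0,-0.027,0.95],[-0.028,-0.142,0,0,0,-0.036,0.95],[-0.031,-0.157,0,0,0,-0.036,0.95]]
  ]
}}

```text
time_s: 18.03
eef_pos: [0.4634, -0.3351, 0.1012]
eef_rot: [0.001, 0.886, -0.463, 0.001]
wrist_force: [0.4, 0.0, 0.4]
opening: 0.949
grasp_force: 0.0
```

Request:
{"name": "carry_out", "arguments": {
  "plan": [
    [[0,0,-0.03,0,0,0,0.95],[0,0,-0.065,0,0,0,0.95],[0,0,-0.1,0,0,0,0.95],[0,0,-0.125,0,0,0,0.95],[0,0,-0.136,0,0,0,0.95]]
  ]
}}

```text
time_s: 18.45
eef_pos: [0.4621, -0.3282, -0.0393]
eef_rot: [-0.001, 0.887, -0.461, -0.003]
wrist_force: [-0.3, 1.2, 0.9]
opening: 0.946
grasp_force: 0.0
```

Request:
{"name": "carry_out", "arguments": {
  "plan": [
    [[0,0,0,0,0,0,0.95],[0,0,0,0,0,0,0.3],[0,0,0,0,0,0,0],[0,0,0,0,0,0,0],[0,0,0,0,0,0,0]]
  ]
}}

```text
time_s: 18.87
eef_pos: [0.4655, -0.3322, -0.0335]
eef_rot: [0.001, 0.887, -0.461, 0.002]
wrist_force: [0.4, 0.4, 5.4]
opening: 0.698
grasp_force: 66.2
```

Request:
{"name": "carry_out", "arguments": {
  "plan": [
    [[0,0,0.01,0,0,0,0],[0,0,0.035,0,0,0,0],[0,0,0.07,0,0,0,0],[0,0,0.105,0,0,0,0],[0,0,0.136,0,0,0,0]]
  ]
}}

```text
time_s: 19.28
eef_pos: [0.464, -0.3309, 0.1032]
eef_rot: [0.0, 0.887, -0.461, 0.001]
wrist_force: [1.3, -0.0, -2.1]
opening: 0.693
grasp_force: 65.4
```

Request:
{"name": "carry_out", "arguments": {
  "plan": [
    [[0,0.035,0,0,0,0.014,0],[-0.001,0.072,0,0,0,0.027,0],[-0.001,0.109,0,0,0,0.041,0],[-0.002,0.146,0,0,0,0.054,0],[-0.002,0.184,0,0,0,0.068,0]]
  ]
}}

```text
time_s: 19.7
eef_pos: [0.4615, -0.1454, 0.1013]
eef_rot: [0.0, 0.902, -0.431, 0.001]
wrist_force: [0.1, 0.2, -2.3]
opening: 0.694
grasp_force: 65.5
```

Request:
{"name": "carry_out", "arguments": {
  "plan": [
    [[0,0.037,0,0,0,0.014,0],[-0.001,0.074,0,0,0,0.027,0],[-0.001,0.111,0,0,0,0.041,0],[-0.002,0.148,0,0,0,0.054,0],[-0.002,0.184,0,0,0,0.068,0]]
  ]
}}

```text
time_s: 20.12
eef_pos: [0.4595, 0.039, 0.1013]
eef_rot: [-0.0, 0.917, -0.4, 0.001]
wrist_force: [0.7, -0.1, -2.1]
opening: 0.695
grasp_force: 65.5
```

Request:
{"name": "carry_out", "arguments": {
  "plan": [
    [[0,0.037,0,0,0,0.014,0],[-0.001,0.074,0,0,0,0.027,0],[-0.001,0.111,0,0,0,0.041,0],[-0.002,0.148,0,0,0,0.054,0],[-0.003,0.184,0,0,0,0.068,0]]
  ]
}}

```text
time_s: 20.53
eef_pos: [0.4566, 0.2232, 0.1014]
eef_rot: [-0.0, 0.93, -0.368, 0.001]
wrist_force: [0.6, -0.5, -2.3]
opening: 0.695
grasp_force: 65.5
```

Request:
{"name": "carry_out", "arguments": {
  "plan": [
    [[-0.001,0.04,0,0,0,0.014,0],[-0.001,0.08,0,0,0,0.027,0],[-0.002,0.12,0,0,0,0.041,0],[-0.003,0.16,0,0,0,0.06,0],[-0.003,0.185,0,0,0,0.068,0]]
  ]
}}

```text
time_s: 20.95
eef_pos: [0.453, 0.4099, 0.1015]
eef_rot: [-0.001, 0.942, -0.336, 0.0]
wrist_force: [-0.4, -1.2, -2.3]
opening: 0.696
grasp_force: 65.4
```

Request:
{"name": "carry_out", "arguments": {
  "plan": [
    [[0,0,-0.02,0,0,0,0],[0,0,-0.055,0,0,0,0],[0,0,-0.09,0,0,0,0],[0,0,-0.115,0,0,0,0],[0,0,-0.128,0,0,0,0]]
  ]
}}

```text
time_s: 21.37
eef_pos: [0.4513, 0.4048, -0.0308]
eef_rot: [0.002, 0.942, -0.337, -0.002]
wrist_force: [-0.6, 0.5, -1.1]
opening: 0.696
grasp_force: 65.4
```

Request:
{"name": "carry_out", "arguments": {
  "plan": [
    [[0,0,-0.004,0,0,0,0],[0,0,-0.008,0,0,0,0],[0,0,-0.008,0,0,0,0],[0,0,-0.008,0,0,0,0.85],[0,0,-0.008,0,0,0,0.85]]
  ]
}}

```text
time_s: 21.78
eef_pos: [0.4558, 0.4072, -0.0335]
eef_rot: [-0.002, 0.942, -0.337, 0.001]
wrist_force: [0.8, -0.0, 0.8]
opening: 0.849
grasp_force: 0.0
```

Request:
{"name": "carry_out", "arguments": {
  "plan": [
    [[0,0,0,0,0,0,0.85],[0,0,0.03,0,0,0,0.85],[0,0,0.065,0,0,0,0.85],[0,0,0.1,0,0,0,0.85],[0,0,0.136,0,0,0,0.85]]
  ]
}}

```text
time_s: 22.2
eef_pos: [0.4539, 0.4061, 0.1021]
eef_rot: [-0.0, 0.942, -0.337, 0.0]
wrist_force: [1.4, 0.4, -0.8]
opening: 0.853
grasp_force: 0.0
```

Request:
{"name": "carry_out", "arguments": {
  "plan": [
    [[0,-0.035,0,0,0,0.02,0.95],[0,-0.07,0,0,0,0.04,0.95],[0,-0.107,0,0,0,0.06,0.95],[0,-0.144,0,0,0,0.08,0.95],[0,-0.18,0,0,0,0.1,0.95]]
  ]
}}

```text
time_s: 22.62
eef_pos: [0.4541, 0.2248, 0.1012]
eef_rot: [-0.0, 0.957, -0.289, 0.001]
wrist_force: [1.4, -0.7, -0.8]
opening: 0.951
grasp_force: 0.0
```

Request:
{"name": "carry_out", "arguments": {
  "plan": [
    [[0,-0.036,0,0,0,0.02,0.95],[0,-0.072,0,0,0,0.04,0.95],[0,-0.108,0,0,0,0.06,0.95],[0,-0.144,0,0,0,0.08,0.95],[0,-0.18,0,0,0,0.1,0.95]]
  ]
}}

```text
time_s: 23.03
eef_pos: [0.4542, 0.0444, 0.1012]
eef_rot: [-0.0, 0.971, -0.241, 0.001]
wrist_force: [1.5, 0.7, 0.0]
opening: 0.949
grasp_force: 0.0
```

```bash
python3 chk.py
```

```text
[0.4549 0.0388 0.1013] 0.9514916590205922 23.0833
(array([ 542.5, -285.7], dtype=float32), 29, array([59.6, 61. , 62.3, 60.8]), np.int32(515), 0.0436)
(array([ 460.7, -219.1], dtype=float32), 25, array([60. , 60.6, 61. , 60.3]), np.int32(530), 0.0435)
tote xy [ 0.0611 -0.0571] z 0.0425 slope [-0.002  0.007] 510 [59.7 60.6]
tote xy [0.0707 0.0664] z 0.0426 slope [0.012 0.006] 524 [59.6 61.3]
tote xy [-0.0596  0.0614] z 0.0425 slope [0.003 0.012] 541 [59. 61.]
```

Three blocks are in. Next: the block at (0.461, −0.219) into slot D (0.466, 0.287).

Request:
{"name": "carry_out", "arguments": {
  "plan": [
    [[0.001,-0.026,0,0,0,0.013,0.95],[0.002,-0.053,0,0,0,0.026,0.95],[0.003,-0.08,0,0,0,0.039,0.95],[0.003,-0.107,0,0,0,0.052,0.95],[0.003,-0.133,0,0,0,0.065,0.95]]
  ]
}}

```text
time_s: 23.5
eef_pos: [0.4574, -0.0883, 0.101]
eef_rot: [0.0, 0.978, -0.209, 0.001]
wrist_force: [0.3, 0.1, -0.0]
opening: 0.949
grasp_force: 0.0
```

Request:
{"name": "carry_out", "arguments": {
  "plan": [
    [[0.001,-0.033,0,0,0,0.013,0.95],[0.002,-0.066,0,0,0,0.026,0.95],[0.003,-0.096,0,0,0,0.039,0.95],[0.004,-0.12,0,0,0,0.052,0.95],[0.004,-0.132,0,0,0,0.065,0.95]]
  ]
}}

```text
time_s: 23.92
eef_pos: [0.4616, -0.2222, 0.1012]
eef_rot: [0.001, 0.984, -0.179, 0.001]
wrist_force: [-0.3, -0.8, 0.2]
opening: 0.951
grasp_force: 0.0
```

Request:
{"name": "carry_out", "arguments": {
  "plan": [
    [[0,0,-0.03,0,0,0,0.95],[0,0,-0.065,0,0,0,0.95],[0,0,-0.1,0,0,0,0.95],[0,0,-0.125,0,0,0,0.95],[0,0,-0.136,0,0,0,0.95]]
  ]
}}

```text
time_s: 24.33
eef_pos: [0.459, -0.2173, -0.0387]
eef_rot: [-0.001, 0.984, -0.178, -0.002]
wrist_force: [-0.4, 0.3, 0.1]
opening: 0.953
grasp_force: 0.0
```

Request:
{"name": "carry_out", "arguments": {
  "plan": [
    [[0,0,0,0,0,0,0.95],[0,0,0,0,0,0,0.3],[0,0,0,0,0,0,0],[0,0,0,0,0,0,0],[0,0,0,0,0,0,0]]
  ]
}}

```text
time_s: 24.75
eef_pos: [0.4627, -0.2201, -0.0336]
eef_rot: [0.001, 0.984, -0.178, 0.002]
wrist_force: [1.4, 0.2, 7.0]
opening: 0.696
grasp_force: 66.0
```

Request:
{"name": "carry_out", "arguments": {
  "plan": [
    [[0,0,0.01,0,0,0,0],[0,0,0.035,0,0,0,0],[0,0,0.07,0,0,0,0],[0,0,0.105,0,0,0,0],[0,0,0.136,0,0,0,0]]
  ]
}}

```text
time_s: 25.17
eef_pos: [0.4608, -0.2186, 0.1029]
eef_rot: [0.0, 0.984, -0.178, 0.0]
wrist_force: [1.0, -0.6, -1.8]
opening: 0.697
grasp_force: 65.4
```

Request:
{"name": "carry_out", "arguments": {
  "plan": [
    [[0,0.025,0,0,0,0.062,0],[0,0.05,0,0,0,0.124,0],[0.001,0.076,0,0,0,0.186,0],[0.001,0.101,0,0,0,0.248,0],[0.001,0.127,0,0,0,0.31,0]]
  ]
}}

```text
time_s: 25.58
eef_pos: [0.4615, -0.0907, 0.1011]
eef_rot: [0.0, 1.0, -0.022, 0.0]
wrist_force: [0.3, -0.5, -1.8]
opening: 0.693
grasp_force: 65.4
```

Request:
{"name": "carry_out", "arguments": {
  "plan": [
    [[0,0.025,0,0,0,0.062,0],[0,0.05,0,0,0,0.124,0],[0.001,0.076,0,0,0,0.186,0],[0.001,0.101,0,0,0,0.248,0],[0.001,0.127,0,0,0,0.31,0]]
  ]
}}

```text
time_s: 26.0
eef_pos: [0.4625, 0.0364, 0.101]
eef_rot: [0.0, 0.991, 0.133, 0.0]
wrist_force: [0.3, -0.7, -2.7]
opening: 0.695
grasp_force: 65.4
```

Request:
{"name": "carry_out", "arguments": {
  "plan": [
    [[0,0.025,0,0,0,0.062,0],[0,0.05,0,0,0,0.124,0],[0.001,0.076,0,0,0,0.186,0],[0.001,0.101,0,0,0,0.248,0],[0.001,0.126,0,0,0,0.31,0]]
  ]
}}

```text
time_s: 26.42
eef_pos: [0.4634, 0.1625, 0.101]
eef_rot: [0.0, 0.959, 0.284, 0.0]
wrist_force: [0.5, -0.4, -3.0]
opening: 0.695
grasp_force: 65.4
```

Request:
{"name": "carry_out", "arguments": {
  "plan": [
    [[0,0.03,0,0,0,0.07,0],[0.001,0.06,0,0,0,0.14,0],[0.001,0.09,0,0,0,0.21,0],[0.002,0.115,0,0,0,0.28,0],[0.002,0.126,0,0,0,0.311,0]]
  ]
}}

```text
time_s: 26.83
eef_pos: [0.4654, 0.29, 0.1011]
eef_rot: [-0.0, 0.903, 0.43, 0.001]
wrist_force: [0.5, -1.0, -3.1]
opening: 0.694
grasp_force: 65.4
```

Request:
{"name": "carry_out", "arguments": {
  "plan": [
    [[0,0,-0.02,0,0,0,0],[0,0,-0.055,0,0,0,0],[0,0,-0.09,0,0,0,0],[0,0,-0.115,0,0,0,0],[0,0,-0.128,0,0,0,0]]
  ]
}}

```text
time_s: 27.25
eef_pos: [0.4631, 0.2857, -0.0308]
eef_rot: [-0.0, 0.904, 0.427, -0.003]
wrist_force: [-0.6, -1.0, -3.1]
opening: 0.692
grasp_force: 65.4
```

Request:
{"name": "carry_out", "arguments": {
  "plan": [
    [[0,0,-0.004,0,0,0,0],[0,0,-0.008,0,0,0,0],[0,0,-0.008,0,0,0,0],[0,0,-0.008,0,0,0,0.85],[0,0,-0.008,0,0,0,0.85]]
  ]
}}

```text
time_s: 27.67
eef_pos: [0.468, 0.2878, -0.0337]
eef_rot: [0.0, 0.904, 0.428, 0.002]
wrist_force: [0.4, 1.0, -0.0]
opening: 0.851
grasp_force: 0.0
```

Request:
{"name": "carry_out", "arguments": {
  "plan": [
    [[0,0,0,0,0,0,0.85],[0,0,0.03,0,0,0,0.85],[0,0,0.065,0,0,0,0.85],[0,0,0.1,0,0,0,0.85],[0,0,0.136,0,0,0,0.85]]
  ]
}}

```text
time_s: 28.08
eef_pos: [0.4658, 0.2871, 0.1021]
eef_rot: [0.0, 0.904, 0.428, 0.0]
wrist_force: [0.8, 0.8, -0.5]
opening: 0.845
grasp_force: 0.0
```

Request:
{"name": "carry_out", "arguments": {
  "plan": [
    [[0.005,-0.034,0,0,0,-0.026,0.95],[0.01,-0.07,0,0,0,-0.052,0.95],[0.015,-0.107,0,0,0,-0.078,0.95],[0.02,-0.144,0,0,0,-0.104,0.95],[0.025,-0.18,0,0,0,-0.13,0.95]]
  ]
}}

```text
time_s: 28.5
eef_pos: [0.4914, 0.1056, 0.1013]
eef_rot: [0.0, 0.93, 0.368, 0.001]
wrist_force: [0.8, 0.2, 0.1]
opening: 0.948
grasp_force: 0.0
```

Request:
{"name": "carry_out", "arguments": {
  "plan": [
    [[0.005,-0.034,0,0,0,-0.026,0.95],[0.01,-0.07,0,0,0,-0.052,0.95],[0.015,-0.107,0,0,0,-0.078,0.95],[0.02,-0.144,0,0,0,-0.104,0.95],[0.025,-0.18,0,0,0,-0.13,0.95]]
  ]
}}

```text
time_s: 28.92
eef_pos: [0.5164, -0.075, 0.1012]
eef_rot: [0.001, 0.952, 0.306, 0.001]
wrist_force: [0.7, 0.2, 0.2]
opening: 0.948
grasp_force: 0.0
```

```bash
python3 chk.py
```

```text
[ 0.518  -0.0814  0.1017] 0.9465316537477055 28.9667
(array([ 542.5, -286.2], dtype=float32), 29, array([60. , 61.9, 60.7, 59.9]), np.int32(517), 0.0438)
tote xy [ 0.0606 -0.0568] z 0.0427 slope [-0.008  0.007] 518 [59.5 61. ]
tote xy [0.0703 0.0661] z 0.0426 slope [0.004 0.025] 522 [60.4 59.1]
tote xy [-0.0599 -0.0614] z 0.0425 slope [-0.     0.017] 538 [59.4 60.4]
tote xy [-0.0597  0.0612] z 0.0423 slope [0.001 0.014] 551 [60.6 59.1]
```

Four are in. The last block, at (0.5425, −0.286), goes into the centre slot (0.522, 0.354).

Request:
{"name": "carry_out", "arguments": {
  "plan": [
    [[0.003,-0.02,0,0,0,-0.013,0.95],[0.005,-0.042,0,0,0,-0.026,0.95],[0.008,-0.064,0,0,0,-0.039,0.95],[0.01,-0.086,0,0,0,-0.052,0.95],[0.013,-0.107,0,0,0,-0.066,0.95]]
  ]
}}

```text
time_s: 29.38
eef_pos: [0.5292, -0.1811, 0.101]
eef_rot: [0.0, 0.961, 0.275, 0.0]
wrist_force: [0.8, 1.0, -1.1]
opening: 0.947
grasp_force: 0.0
```

Request:
{"name": "carry_out", "arguments": {
  "plan": [
    [[0.004,-0.026,0,0,0,-0.014,0.95],[0.007,-0.052,0,0,0,-0.03,0.95],[0.01,-0.076,0,0,0,-0.045,0.95],[0.013,-0.098,0,0,0,-0.06,0.95],[0.013,-0.106,0,0,0,-0.067,0.95]]
  ]
}}

```text
time_s: 29.8
eef_pos: [0.5426, -0.2891, 0.1011]
eef_rot: [0.001, 0.97, 0.242, 0.001]
wrist_force: [-1.4, 0.1, 0.1]
opening: 0.948
grasp_force: 0.0
```

Request:
{"name": "carry_out", "arguments": {
  "plan": [
    [[0,0,-0.03,0,0,0,0.95],[0,0,-0.065,0,0,0,0.95],[0,0,-0.1,0,0,0,0.95],[0,0,-0.125,0,0,0,0.95],[0,0,-0.136,0,0,0,0.95]]
  ]
}}

```text
time_s: 30.22
eef_pos: [0.5394, -0.2831, -0.0396]
eef_rot: [-0.003, 0.97, 0.243, -0.002]
wrist_force: [-1.2, 0.6, -0.5]
opening: 0.95
grasp_force: 0.0
```

Request:
{"name": "carry_out", "arguments": {
  "plan": [
    [[0,0,0,0,0,0,0.95],[0,0,0,0,0,0,0.3],[0,0,0,0,0,0,0],[0,0,0,0,0,0,0],[0,0,0,0,0,0,0]]
  ]
}}

```text
time_s: 30.63
eef_pos: [0.5436, -0.287, -0.0333]
eef_rot: [0.002, 0.97, 0.243, 0.001]
wrist_force: [-0.1, 0.1, 5.3]
opening: 0.696
grasp_force: 66.4
```

Request:
{"name": "carry_out", "arguments": {
  "plan": [
    [[0,0,0.01,0,0,0,0],[0,0,0.035,0,0,0,0],[0,0,0.07,0,0,0,0],[0,0,0.105,0,0,0,0],[0,0,0.136,0,0,0,0]]
  ]
}}

```text
time_s: 31.05
eef_pos: [0.5421, -0.2859, 0.1033]
eef_rot: [0.001, 0.97, 0.243, 0.0]
wrist_force: [0.4, -1.3, -1.1]
opening: 0.692
grasp_force: 65.5
```

Request:
{"name": "carry_out", "arguments": {
  "plan": [
    [[-0.001,0.03,0,0,0,-0.02,0],[-0.002,0.062,0,0,0,-0.04,0],[-0.003,0.094,0,0,0,-0.06,0],[-0.004,0.127,0,0,0,-0.08,0],[-0.005,0.16,0,0,0,-0.098,0]]
  ]
}}

```text
time_s: 31.47
eef_pos: [0.5366, -0.1245, 0.1014]
eef_rot: [0.0, 0.981, 0.194, 0.0]
wrist_force: [-0.1, 1.4, -1.4]
opening: 0.692
grasp_force: 65.8
```

Request:
{"name": "carry_out", "arguments": {
  "plan": [
    [[-0.001,0.032,0,0,0,-0.02,0],[-0.002,0.064,0,0,0,-0.04,0],[-0.003,0.096,0,0,0,-0.06,0],[-0.004,0.128,0,0,0,-0.08,0],[-0.005,0.16,0,0,0,-0.098,0]]
  ]
}}

```text
time_s: 31.88
eef_pos: [0.5317, 0.0357, 0.1014]
eef_rot: [0.0, 0.989, 0.146, 0.001]
wrist_force: [-0.1, 0.4, -3.0]
opening: 0.694
grasp_force: 65.7
```

Request:
{"name": "carry_out", "arguments": {
  "plan": [
    [[-0.001,0.032,0,0,0,-0.02,0],[-0.002,0.064,0,0,0,-0.04,0],[-0.003,0.096,0,0,0,-0.06,0],[-0.004,0.128,0,0,0,-0.08,0],[-0.005,0.16,0,0,0,-0.098,0]]
  ]
}}

```text
time_s: 32.3
eef_pos: [0.5266, 0.1958, 0.1014]
eef_rot: [-0.0, 0.995, 0.098, 0.001]
wrist_force: [0.9, -0.3, -2.1]
opening: 0.694
grasp_force: 65.7
```

Request:
{"name": "carry_out", "arguments": {
  "plan": [
    [[-0.001,0.036,0,0,0,-0.02,0],[-0.002,0.072,0,0,0,-0.04,0],[-0.003,0.108,0,0,0,-0.06,0],[-0.005,0.144,0,0,0,-0.085,0],[-0.005,0.159,0,0,0,-0.096,0]]
  ]
}}

```text
time_s: 32.72
eef_pos: [0.5209, 0.3576, 0.1015]
eef_rot: [-0.001, 0.999, 0.051, 0.001]
wrist_force: [-1.0, 0.0, -1.4]
opening: 0.692
grasp_force: 65.5
```

Request:
{"name": "carry_out", "arguments": {
  "plan": [
    [[0,0,-0.02,0,0,0,0],[0,0,-0.055,0,0,0,0],[0,0,-0.09,0,0,0,0],[0,0,-0.115,0,0,0,0],[0,0,-0.128,0,0,0,0]]
  ]
}}

```text
time_s: 33.13
eef_pos: [0.5192, 0.3521, -0.0309]
eef_rot: [0.001, 0.999, 0.051, -0.002]
wrist_force: [-1.4, 0.1, -1.3]
opening: 0.697
grasp_force: 65.6
```

Request:
{"name": "carry_out", "arguments": {
  "plan": [
    [[0,0,-0.004,0,0,0,0],[0,0,-0.008,0,0,0,0],[0,0,-0.008,0,0,0,0],[0,0,-0.008,0,0,0,0.85],[0,0,-0.008,0,0,0,0.85]]
  ]
}}

```text
time_s: 33.55
eef_pos: [0.5238, 0.3539, -0.0335]
eef_rot: [-0.001, 0.999, 0.05, 0.002]
wrist_force: [-0.5, -0.8, 0.6]
opening: 0.848
grasp_force: 0.0
```

Request:
{"name": "carry_out", "arguments": {
  "plan": [
    [[0,0,0,0,0,0,0.85],[0,0,0.03,0,0,0,0.85],[0,0,0.065,0,0,0,0.85],[0,0,0.1,0,0,0,0.85],[0,0,0.136,0,0,0,0.85]]
  ]
}}

```text
time_s: 33.97
eef_pos: [0.5218, 0.3531, 0.102]
eef_rot: [-0.0, 0.999, 0.05, 0.0]
wrist_force: [0.9, 0.3, -0.4]
opening: 0.849
grasp_force: 0.0
```

Request:
{"name": "carry_out", "arguments": {
  "plan": [
    [[-0.006,-0.03,0.01,0,0,0,0.95],[-0.012,-0.062,0.02,0,0,0,0.95],[-0.018,-0.094,0.03,0,0,0,0.95],[-0.02,-0.126,0.04,0,0,0,0.95],[-0.022,-0.16,0.05,0,0,0,0.95]]
  ]
}}

```text
time_s: 34.38
eef_pos: [0.4996, 0.1922, 0.1515]
eef_rot: [-0.0, 0.999, 0.051, 0.001]
wrist_force: [0.7, -0.8, 0.3]
opening: 0.956
grasp_force: 0.0
```

Request:
{"name": "carry_out", "arguments": {
  "plan": [
    [[0,-0.03,0.01,0,0,0,0.95],[0,-0.06,0.02,0,0,0,0.95],[0,-0.094,0.03,0,0,0,0.95],[0,-0.13,0.04,0,0,0,0.95],[0,-0.164,0.05,0,0,0,0.95]]
  ]
}}

```text
time_s: 34.8
eef_pos: [0.4999, 0.0274, 0.2016]
eef_rot: [0.0, 0.999, 0.05, 0.001]
wrist_force: [0.5, -0.5, 0.1]
opening: 0.947
grasp_force: 0.0
```

```bash
python3 chk.py; python3 -c "
from h import *
o=get_obs(); print(o['q'])"
```

```text
[0.5016 0.0217 0.2038] 0.9523599784331225 34.85
tote xy [ 0.0608 -0.0571] z 0.0427 slope [ 0.011 -0.003] 518 [59.1 60.8]
tote xy [0.0703 0.0662] z 0.0427 slope [0.004 0.014] 529 [61.4 59.3]
tote xy [0.0022 0.0009] z 0.0427 slope [-0.004 -0.002] 530 [61.4 59.7]
tote xy [-0.0601 -0.0609] z 0.0427 slope [0.012 0.007] 537 [59.2 60.4]
tote xy [-0.0594  0.0616] z 0.0425 slope [-0.012  0.018] 548 [59.3 60.6]
[-1.90695497e-01  1.06122845e-03  1.77750966e+00 -3.94602410e-03
  1.35722610e+00  1.28311871e+00]
```

All five blocks are in the tote, flat with tops at 42–43 mm. Now the tiles. I'll grip each across its 60 mm width with the tool tilted −30° about x and set it down at +60°, a 90° turn that stands it on its end. First I'll yaw so the fingers close along x, tilt in the air, and measure how the tip offset behaves.

Request:
{"name": "carry_out", "arguments": {
  "plan": [
    [[0.009,-0.01,0,0,0,0.097,0.85],[0.018,-0.02,0,0,0,0.194,0.85],[0.027,-0.03,0,0,0,0.291,0.85],[0.036,-0.04,0,0,0,0.388,0.85],[0.044,-0.049,-0.005,0,0,0.485,0.85]]
  ]
}}

```text
time_s: 35.27
eef_pos: [0.5453, -0.0206, 0.1968]
eef_rot: [0.001, 0.957, 0.291, 0.001]
wrist_force: [-0.1, 0.2, -1.4]
opening: 0.848
grasp_force: 0.0
```

Request:
{"name": "carry_out", "arguments": {
  "plan": [
    [[0.009,-0.01,0,0,0,0.097,0.85],[0.018,-0.02,0,0,0,0.194,0.85],[0.027,-0.03,0,0,0,0.291,0.85],[0.036,-0.04,0,0,0,0.388,0.85],[0.044,-0.049,-0.005,0,0,0.485,0.85]]
  ]
}}

```text
time_s: 35.68
eef_pos: [0.5894, -0.0696, 0.1918]
eef_rot: [0.001, 0.859, 0.512, 0.001]
wrist_force: [0.9, -0.3, 0.6]
opening: 0.849
grasp_force: 0.0
```

Request:
{"name": "carry_out", "arguments": {
  "plan": [
    [[0.009,-0.01,0,0,0,0.097,0.82],[0.018,-0.02,0,0,0,0.194,0.82],[0.027,-0.03,0,0,0,0.291,0.82],[0.036,-0.04,-0.005,0,0,0.388,0.82],[0.043,-0.049,-0.01,0,0,0.483,0.82]]
  ]
}}

```text
time_s: 36.1
eef_pos: [0.6321, -0.1184, 0.1811]
eef_rot: [0.001, 0.711, 0.703, 0.0]
wrist_force: [-0.2, 0.6, -0.6]
opening: 0.818
grasp_force: 0.0
```

Request:
{"name": "carry_out", "arguments": {
  "plan": [
    [[0,0,0,-0.1,0,0,0.82],[0,0,0,-0.2,0,0,0.82],[0,0,0,-0.3,0,0,0.82],[0,0,0,-0.4,0,0,0.82],[0,0,0,-0.52,0,0,0.82]]
  ]
}}

```text
time_s: 36.52
eef_pos: [0.6324, -0.1183, 0.1829]
eef_rot: [0.187, 0.689, 0.676, -0.18]
wrist_force: [0.3, 0.9, -0.1]
opening: 0.817
grasp_force: 0.0
```

Request:
{"name": "carry_out", "arguments": {
  "plan": [
    [[0,0,0,0,0,0,0.82],[0,0,0,0,0,0,0.82],[0,0,0,0,0,0,0.82],[0,0,0,0,0,0,0.82],[0,0,0,0,0,0,0.82]]
  ]
}}

```text
time_s: 36.93
eef_pos: [0.6313, -0.1192, 0.1812]
eef_rot: [0.183, 0.69, 0.677, -0.18]
wrist_force: [-0.5, -0.1, 0.4]
opening: 0.818
grasp_force: 0.0
```

```bash
python3 - <<'E'
from h import *
np.set_printoptions(precision=4,suppress=True,linewidth=150)
from scipy.spatial.transform import Rotation as R
s=snap('scene','s6.png'); t=snap('top'); o=get_obs(); e=o['eef_pos']; q=o['eef_rot']; M=R.from_quat(np.r_[q[1:],q[0]]).as_matrix()
print(e,q,o['q'],o['opening']); print(M)
W=cloud(s); L=(W-e)@M   # tool frame of the reported TCP
m=(abs(L[...,0])<.05)&(abs(L[...,1])<.09)&(L[...,2]>-.13)&(L[...,2]<.02)&(W[...,2]>.08)
for z in np.arange(-.12,.02,.008):
    P=L[m&(abs(L[...,2]-z)<.004)]
    if len(P)>5: print(round(z,3),len(P),'x',P[:,0].min(),P[:,0].max(),'y',P[:,1].min(),P[:,1].max())
W=cloud(t); mm=(W[...,2]>.024)&(W[...,2]<.036)&(W[...,0]>.56)&(W[...,0]<.69)&(W[...,1]<-.06)&(W[...,1]>-.37)
n,l,st,ce=cv2.connectedComponentsWithStats(mm.astype(np.uint8))
for i in range(1,n):
    if st[i,4]>300: print('tile',st[i,4],cv2.minAreaRect((W[l==i][:,:2]*1000).astype(np.float32)))
W0=np.load('pics/top1.npz')['W']; p=np.load('pics/top1.npz')['p']
mm=(W0[...,2]>.010)&(W0[...,2]<.022)&(W0[...,0]>.3)&(W0[...,0]<.72)&(W0[...,1]<.02)&(W0[...,1]>-.395)&(p.max(2)<95)
print('tray rim',cv2.minAreaRect((W0[mm][:,:2]*1000).astype(np.float32)))
E
```

```text
[ 0.6311 -0.1191  0.1809] [ 0.1834  0.69    0.6767 -0.1798] [-0.0944  0.3624  1.5036 -0.5441  1.2689  0.0887] 0.8210892935244936
[[ 0.0194  0.9998  0.0001]
 [ 0.8679 -0.0168 -0.4964]
 [-0.4963  0.0097 -0.8681]]
-0.12 88 x -0.017297460268926552 0.017107081203774955 y -0.033491711389873405 0.06907425032154656
-0.112 67 x -0.012535934616723247 0.016943881240159376 y -0.03273086116796097 0.06959044020464848
-0.104 94 x -0.012389348722940627 0.014267517597328524 y -0.058499350148985926 0.06911297657248922
-0.096 51 x -0.010526618731787809 0.013248107803642151 y -0.06200674326234465 0.06710015334964865
-0.088 19 x 0.0021799831607794335 0.012912054601794022 y -0.04469380409071188 0.04715938460351637
-0.08 28 x 0.001556310056574155 0.010898975690309728 y -0.041540741529880895 0.04950557603294294
-0.072 48 x -0.006548028764384173 0.010987637562994682 y -0.04222059037152802 0.04981163044907084
-0.064 51 x -0.011236511363998822 0.01110589718172382 y -0.04269598153937843 0.0499113690560605
-0.056 45 x -0.010463669022358119 0.010406424780300037 y -0.04128630305691002 0.04954876800454475
-0.048 13 x -0.004211763875558614 0.009696889276036286 y -0.03897721812121126 0.041909785130049663
tile 722 ((630.9986572265625, -149.62879943847656), (87.55242919921875, 60.41643142700195), 88.85114288330078)
tile 1039 ((624.4344482421875, -283.53564453125), (60.5551872253418, 111.18861389160156), 0.6045911312103271)
tray rim ((541.08447265625, -187.85467529296875), (299.9176025390625, 416.2674865722656), 0.7219188809394836)
```

View pics/s6.png

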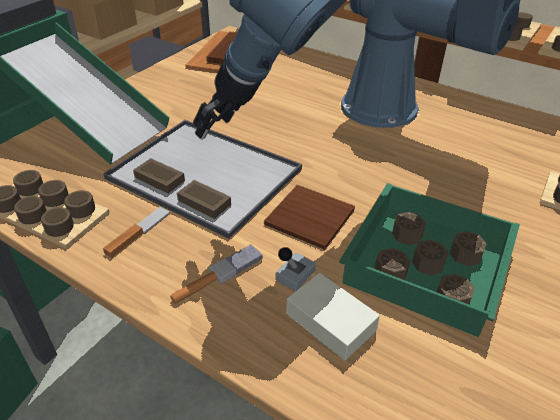

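The tilted measurement shows the offset runs along the tool axis (tips at tool z ≈ −0.050, x centred). The picture also shows five blocks in the tote around (430,258) and the gripper tilted at (215,110). Now picking tile 1: reported TCP to (0.631, −0.148, −0.026), close and lift.

Request:
{"name": "carry_out", "arguments": {
  "plan": [
    [[0,-0.006,-0.02,0,0,0,0.82],[0,-0.012,-0.045,0,0,0,0.82],[0,-0.018,-0.07,0,0,0,0.82],[0,-0.024,-0.095,0,0,0,0.82],[0,-0.03,-0.12,0,0,0,0.82]]
  ]
}}

```text
time_s: 37.45
eef_pos: [0.631, -0.1489, 0.0596]
eef_rot: [0.183, 0.69, 0.677, -0.18]
wrist_force: [-0.1, 0.5, -0.6]
opening: 0.819
grasp_force: 0.0
```

Request:
{"name": "carry_out", "arguments": {
  "plan": [
    [[0,0,-0.025,0,0,0,0.82],[0,0,-0.047,0,0,0,0.82],[0,0,-0.065,0,0,0,0.82],[0,0,-0.078,0,0,0,0.82],[0,0,-0.086,0,0,0,0.82]]
  ]
}}

```text
time_s: 37.87
eef_pos: [0.6299, -0.1484, -0.0275]
eef_rot: [0.182, 0.689, 0.677, -0.181]
wrist_force: [0.1, 0.5, 0.0]
opening: 0.821
grasp_force: 0.0
```

Request:
{"name": "carry_out", "arguments": {
  "plan": [
    [[0,0,0,0,0,0,0.82],[0,0,0,0,0,0,0.3],[0,0,0,0,0,0,0],[0,0,0,0,0,0,0],[0,0,0,0,0,0,0]]
  ]
}}

```text
time_s: 38.28
eef_pos: [0.6314, -0.1478, -0.025]
eef_rot: [0.184, 0.689, 0.677, -0.18]
wrist_force: [0.6, 0.1, 0.0]
opening: 0.691
grasp_force: 66.9
```

Request:
{"name": "carry_out", "arguments": {
  "plan": [
    [[0,0,0.005,0,0,0,0],[0,0,0.02,0,0,0,0],[0,0,0.045,0,0,0,0],[0,0,0.075,0,0,0,0],[0,0,0.106,0,0,0,0]]
  ]
}}

```text
time_s: 38.7
eef_pos: [0.6303, -0.1477, 0.0818]
eef_rot: [0.183, 0.689, 0.678, -0.18]
wrist_force: [0.3, 0.2, -2.7]
opening: 0.687
grasp_force: 66.7
```

Request:
{"name": "carry_out", "arguments": {
  "plan": [
    [[0,0,0.03,0,0,0,0],[0,0,0.06,0,0,0,0],[0,0,0.09,0,0,0,0],[0,0,0.11,0,0,0,0],[0,0,0.12,0,0,0,0]]
  ]
}}

```text
time_s: 39.12
eef_pos: [0.6326, -0.148, 0.2061]
eef_rot: [0.186, 0.69, 0.677, -0.178]
wrist_force: [1.0, -0.8, -2.0]
opening: 0.691
grasp_force: 66.9
```

```bash
cat > tl.py <<'E'
from h import *
from scipy.spatial.transform import Rotation as R
np.set_printoptions(precision=4,suppress=True,linewidth=150)
import sys
s=snap('scene',sys.argv[1]+'.png'); o=get_obs(); e=o['eef_pos']; q=o['eef_rot']; M=R.from_quat(np.r_[q[1:],q[0]]).as_matrix()
print('t',o['time_s'],'e',e,'open',o['opening'],'gf',o['grasp_force'],'wf',o['wrist_force'],'q',o['q']); print('toolz',M[:,2])
W=cloud(s); p=s['pixels'].astype(int); L=(W-e)@M
brown=(p[...,0]-p[...,2]>12)&(p.sum(2)<330)
m=brown&(np.linalg.norm(W-(e-.05*M[:,2]),axis=2)<.085)
P=W[m]
if len(P)>30:
    print('tile pts',len(P),'min',P.min(0),'max',P.max(0))
    Q=L[m]; print('in tool: min',Q.min(0),'max',Q.max(0))
u,v=project(s,e-.05*M[:,2]); u=int(np.clip(u,90,470)); v=int(np.clip(v,75,345))
cv2.imwrite('pics/'+sys.argv[1]+'c.png',cv2.resize(s['pixels'][v-75:v+75,u-90:u+90,::-1],None,fx=4,fy=4))
E
python3 tl.py p1
```

```text
t 39.1667 e [ 0.633  -0.1482  0.2065] open 0.686246498142762 gf 66.86792850494385 wf [ 0.6174 -0.1784 -0.5879] q [-0.1399  0.3325  1.4894 -0.5402  1.2773  0.0276]
toolz [ 0.0068 -0.4981 -0.8671]
tile pts 853 min [ 0.5954 -0.1951  0.2369] max [ 0.693  -0.0769  0.3236]
in tool: min [-0.0646 -0.0373 -0.1254] max [ 0.04    0.061  -0.0039]
```

View pics/p1c.png

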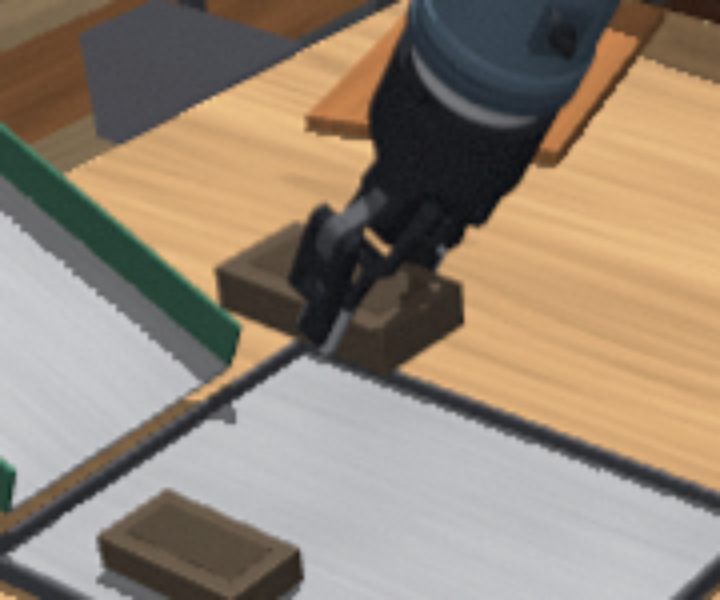

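Tile 1 is held level (crop (340,300)), with 67 N on the pad. Now turning it 90° about its own x axis while moving over the board to (0.531, 0.162).

Request:
{"name": "carry_out", "arguments": {
  "plan": [
    [[-0.006,0.02,0,0.105,-0.002,0,0],[-0.013,0.041,0,0.21,-0.004,0,0],[-0.02,0.062,0,0.315,-0.005,0,0],[-0.027,0.083,0,0.42,-0.007,0,0],[-0.033,0.103,0,0.524,-0.009,0,0]]
  ]
}}

```text
time_s: 39.58
eef_pos: [0.5972, -0.0433, 0.2001]
eef_rot: [-0.0, 0.714, 0.701, 0.006]
wrist_force: [0.7, -0.2, -1.9]
opening: 0.69
grasp_force: 66.7
```

Request:
{"name": "carry_out", "arguments": {
  "plan": [
    [[-0.006,0.02,0,0.105,-0.002,0,0],[-0.013,0.041,0,0.21,-0.004,0,0],[-0.02,0.062,0,0.315,-0.005,0,0],[-0.027,0.083,0,0.42,-0.007,0,0],[-0.033,0.103,0,0.524,-0.009,0,0]]
  ]
}}

```text
time_s: 40.0
eef_pos: [0.5642, 0.0589, 0.2001]
eef_rot: [-0.182, 0.69, 0.675, 0.19]
wrist_force: [-0.7, -0.8, -4.6]
opening: 0.686
grasp_force: 66.7
```

Request:
{"name": "carry_out", "arguments": {
  "plan": [
    [[-0.006,0.02,0,0.105,-0.002,0,0],[-0.013,0.041,0,0.21,-0.004,0,0],[-0.02,0.062,0,0.315,-0.005,0,0],[-0.027,0.083,0,0.42,-0.007,0,0],[-0.034,0.104,0,0.523,-0.009,0,0]]
  ]
}}

```text
time_s: 40.42
eef_pos: [0.5305, 0.1623, 0.1997]
eef_rot: [-0.35, 0.619, 0.603, 0.361]
wrist_force: [1.1, 0.1, -2.9]
opening: 0.69
grasp_force: 66.8
```

Request:
{"name": "carry_out", "arguments": {
  "plan": [
    [[0,0,0,0,0,0,0],[0,0,0,0,0,0,0],[0,0,0,0,0,0,0],[0,0,0,0,0,0,0],[0,0,0,0,0,0,0]]
  ]
}}

```text
time_s: 40.83
eef_pos: [0.532, 0.1615, 0.2012]
eef_rot: [-0.348, 0.619, 0.605, 0.36]
wrist_force: [0.1, 0.3, -2.8]
opening: 0.687
grasp_force: 66.8
```

```bash
python3 tl.py p2; python3 - <<'E'
from h import *
np.set_printoptions(precision=4,suppress=True,linewidth=150)
# +y side of the tile (underside now faces +y, seen by the scene camera): plane fit
s=snap('scene'); W=cloud(s); o=get_obs(); e=o['eef_pos']
P=W[(abs(W[...,0]-e[0])<.04)&(abs(W[...,1]-(e[1]-.044))<.03)&(W[...,2]>.12)&(W[...,2]<.3)]
p=s['pixels'].astype(int)
m=(abs(W[...,0]-e[0])<.026)&(abs(W[...,1]-(e[1]-.032))<.012)&(W[...,2]>.12)&(W[...,2]<.28)&(p[...,0]-p[...,2]>8)
Q=W[m]; print(len(P),len(Q),Q.min(0),Q.max(0))
A=np.c_[Q[:,[0,2]],np.ones(len(Q))]; k=np.linalg.lstsq(A,Q[:,1],rcond=None)[0]; r=Q[:,1]-A@k; g=abs(r)<.003; k=np.linalg.lstsq(A[g],Q[g,1],rcond=None)[0]
print('y plane: dy/dx,dy/dz',k, 'face y at centre',Q[:,1].mean(), 'rms',r[g].std())
E
```

```text
t 40.8833 e [0.5318 0.1616 0.2011] open 0.6896485880365161 gf 66.84544801712036 wf [ 0.0842  0.2759 -2.1466] q [-0.4952  0.3312  1.8059  0.8875  1.6326 -0.721 ]
toolz [ 0.0245  0.8665 -0.4986]
tile pts 1109 min [0.4679 0.0577 0.1534] max [0.5924 0.1321 0.2708]
in tool: min [-0.0653 -0.0615 -0.116 ] max [ 0.041   0.063  -0.0049]
1513 666 [0.5056 0.1179 0.1547] [0.5575 0.133  0.2669]
y plane: dy/dx,dy/dz [-0.0201 -0.0064  0.1421] face y at centre 0.12926084086586473 rms 0.0012743110314526347
```

The tile's face is plumb to 0.4° at y 0.129, with its bottom at about 0.156. Lowering 144 mm onto the board.

Request:
{"name": "carry_out", "arguments": {
  "plan": [
    [[0,0,-0.025,0,0,0,0],[0,0,-0.06,0,0,0,0],[0,0,-0.095,0,0,0,0],[0,0,-0.122,0,0,0,0],[0,0,-0.136,0,0,0,0]]
  ]
}}

```text
time_s: 41.35
eef_pos: [0.5298, 0.1624, 0.0614]
eef_rot: [-0.35, 0.62, 0.604, 0.359]
wrist_force: [-1.1, -0.0, -2.7]
opening: 0.688
grasp_force: 66.8
```

Request:
{"name": "carry_out", "arguments": {
  "plan": [
    [[0,0,0,0,0,0,0],[0,0,-0.002,0,0,0,0],[0,0,-0.004,0,0,0,0],[0,0,-0.006,0,0,0,0],[0,0,-0.007,0,0,0,0]]
  ]
}}

```text
time_s: 41.77
eef_pos: [0.5318, 0.1618, 0.0582]
eef_rot: [-0.349, 0.619, 0.605, 0.361]
wrist_force: [0.8, -2.1, 6.3]
opening: 0.69
grasp_force: 67.6
```

Request:
{"name": "carry_out", "arguments": {
  "plan": [
    [[0,0,-0.001,0,0,0,0],[0,0,-0.001,0,0,0,0],[0,0,-0.001,0,0,0,0],[0,0,-0.001,0,0,0,0],[0,0,-0.001,0,0,0,0]]
  ]
}}

```text
time_s: 42.18
eef_pos: [0.5318, 0.1618, 0.0583]
eef_rot: [-0.349, 0.618, 0.604, 0.361]
wrist_force: [-0.4, -1.9, 6.8]
opening: 0.686
grasp_force: 67.8
```

```bash
python3 tl.py p3
```

```text
t 42.2333 e [0.5318 0.1619 0.0583] open 0.6874422308239885 gf 67.84124851226807 wf [-0.5916 -3.2861  6.7497] q [-0.4959  0.6035  1.8016  0.8941  1.4669 -0.9292]
toolz [ 0.0245  0.8684 -0.4952]
tile pts 1434 min [0.4667 0.057  0.0068] max [0.5915 0.158  0.1276]
in tool: min [-0.0842 -0.0624 -0.1161] max [0.0429 0.0623 0.0205]
```

Contact at about 7 N. I'll ease off, open gently and retract along the tool axis.

Request:
{"name": "carry_out", "arguments": {
  "plan": [
    [[0,0,0.001,0,0,0,0],[0,0,0.001,0,0,0,0.72],[0,0,0.001,0,0,0,0.76],[0,0,0.001,0,0,0,0.82],[0,0,0.001,0,0,0,0.88]]
  ]
}}

```text
time_s: 42.65
eef_pos: [0.5309, 0.1622, 0.0572]
eef_rot: [-0.35, 0.619, 0.604, 0.36]
wrist_force: [0.3, 0.1, -1.2]
opening: 0.878
grasp_force: 0.0
```

Request:
{"name": "carry_out", "arguments": {
  "plan": [
    [[0,0,0,0,0,0,0.88],[0,-0.005,0.003,0,0,0,0.88],[-0.001,-0.017,0.01,0,0,0,0.88],[-0.001,-0.035,0.02,0,0,0,0.88],[-0.002,-0.06,0.035,0,0,0,0.88]]
  ]
}}

```text
time_s: 43.07
eef_pos: [0.5277, 0.1021, 0.0924]
eef_rot: [-0.351, 0.619, 0.604, 0.359]
wrist_force: [0.1, -0.1, 0.1]
opening: 0.882
grasp_force: 0.0
```

Request:
{"name": "carry_out", "arguments": {
  "plan": [
    [[0,-0.025,0.025,0,0,0,0.88],[0,-0.05,0.05,0,0,0,0.88],[0,-0.075,0.075,0,0,0,0.88],[0,-0.1,0.1,0,0,0,0.82],[0,-0.12,0.11,0,0,0,0.82]]
  ]
}}

```text
time_s: 43.48
eef_pos: [0.5297, -0.0216, 0.206]
eef_rot: [-0.347, 0.619, 0.605, 0.36]
wrist_force: [0.4, 0.4, -0.4]
opening: 0.817
grasp_force: 0.0
```

```bash
cat > st.py <<'E'
from h import *
np.set_printoptions(precision=4,suppress=True,linewidth=150)
s=snap('scene'); t=snap('top'); W=cloud(s); p=s['pixels'].astype(int); print(get_obs()['eef_pos'],get_obs()['time_s'])
for nm,V in (('scene',W),('top',cloud(t))):
    m=((V[...,2]>.035)&(V[...,2]<.14)&(abs(V[...,0]-.53)<.07)&(V[...,1]>-.01)&(V[...,1]<.18)).astype(np.uint8)
    n,l,st,ce=cv2.connectedComponentsWithStats(m)
    for i in range(1,n):
        if st[i,4]<50: continue
        Q=V[l==i]; tp=Q[Q[:,2]>Q[:,2].max()-.006]
        print(nm,st[i,4],'min',Q.min(0),'max',Q.max(0),'topface',cv2.minAreaRect((tp[:,:2]*1000).astype(np.float32)))
        if nm=='scene':
            f=Q[Q[:,1]>np.percentile(Q[:,1],60)]; f=f[f[:,2]<.115]; A=np.c_[f[:,[0,2]],np.ones(len(f))]; k=np.linalg.lstsq(A,f[:,1],rcond=None)[0]; r=f[:,1]-A@k; g=abs(r)<.003; k=np.linalg.lstsq(A[g],f[g,1],rcond=None)[0]; print('  face slope dy/dx dy/dz',k[:2])
V=cloud(t); mm=(V[...,2]>.024)&(V[...,2]<.036)&(V[...,0]>.56)&(V[...,0]<.69)&(V[...,1]<-.06)&(V[...,1]>-.37)
n,l,st,ce=cv2.connectedComponentsWithStats(mm.astype(np.uint8))
for i in range(1,n):
    if st[i,4]>300: print('flat tile',st[i,4],cv2.minAreaRect((V[l==i][:,:2]*1000).astype(np.float32)))
E
python3 st.py
```

```text
[ 0.5304 -0.0228  0.2047] 43.5833
scene 935 min [0.499  0.1047 0.0351] max [0.5633 0.1322 0.1252] topface ((530.9305419921875, 118.56419372558594), (25.52239227294922, 63.34816360473633), 87.9261703491211)
  face slope dy/dx dy/dz [-0.0113  0.0022]
top 357 min [0.5012 0.1054 0.0485] max [0.5608 0.1296 0.1297] topface ((530.9656982421875, 117.66444396972656), (22.671987533569336, 58.60470962524414), 89.2313232421875)
flat tile 982 ((624.5606079101562, -283.1298828125), (60.54440689086914, 110.77752685546875), 0.5723110437393188)
```

Tile 1 stands plumb at (0.531, 0.118). Now tile 2 at (0.6245, −0.283), using the same manoeuvre.

Request:
{"name": "carry_out", "arguments": {
  "plan": [
    [[0.006,-0.018,0,-0.105,0.002,0,0.82],[0.013,-0.037,0,-0.21,0.004,0,0.82],[0.019,-0.055,0,-0.315,0.005,0,0.82],[0.026,-0.074,0,-0.42,0.007,0,0.82],[0.032,-0.092,0,-0.524,0.009,0,0.82]]
  ]
}}

```text
time_s: 44.0
eef_pos: [0.561, -0.1113, 0.2025]
eef_rot: [-0.178, 0.691, 0.675, 0.187]
wrist_force: [0.0, -0.0, -0.2]
opening: 0.819
grasp_force: 0.0
```

Request:
{"name": "carry_out", "arguments": {
  "plan": [
    [[0.006,-0.018,0,-0.105,0.002,0,0.82],[0.013,-0.037,0,-0.21,0.004,0,0.82],[0.019,-0.055,0,-0.315,0.005,0,0.82],[0.026,-0.074,0,-0.42,0.007,0,0.82],[0.032,-0.092,0,-0.524,0.009,0,0.82]]
  ]
}}

```text
time_s: 44.42
eef_pos: [0.5931, -0.2029, 0.2029]
eef_rot: [0.004, 0.714, 0.7, 0.002]
wrist_force: [-0.1, -0.6, -0.8]
opening: 0.822
grasp_force: 0.0
```

Request:
{"name": "carry_out", "arguments": {
  "plan": [
    [[0.006,-0.018,0,-0.105,0.002,0,0.82],[0.013,-0.037,0,-0.21,0.004,0,0.82],[0.019,-0.055,0,-0.315,0.005,0,0.82],[0.026,-0.074,0,-0.42,0.007,0,0.82],[0.032,-0.091,0,-0.523,0.009,0,0.82]]
  ]
}}

```text
time_s: 44.83
eef_pos: [0.6252, -0.2934, 0.2028]
eef_rot: [0.185, 0.688, 0.677, -0.182]
wrist_force: [-0.6, -0.5, -0.8]
opening: 0.816
grasp_force: 0.0
```

Request:
{"name": "carry_out", "arguments": {
  "plan": [
    [[0,0,-0.02,0,0,0.01,0.82],[0,0,-0.045,0,0,0.02,0.82],[0,0,-0.07,0,0,0.027,0.82],[0,0,-0.095,0,0,0.027,0.82],[0,0,-0.12,0,0,0.027,0.82]]
  ]
}}

```text
time_s: 45.25
eef_pos: [0.6238, -0.2923, 0.0803]
eef_rot: [0.185, 0.68, 0.687, -0.178]
wrist_force: [-0.7, 0.5, -0.3]
opening: 0.819
grasp_force: 0.0
```

```bash
python3 - <<'E'
from h import *
from scipy.spatial.transform import Rotation as R
o=get_obs(); q=o['eef_rot']; M=R.from_quat(np.r_[q[1:],q[0]]).as_matrix(); print(o['eef_pos'],M[:,1],M[:,2],o['opening'])
E
```

```text
[ 0.62381138 -0.29233957  0.08028261] [0.99990075 0.01234156 0.0067959 ] [ 0.01202426 -0.49614049 -0.86815899] 0.8186137630044795
```

Request:
{"name": "carry_out", "arguments": {
  "plan": [
    [[0,0,-0.03,0,0,0,0.82],[0,0,-0.06,0,0,0,0.82],[0,0,-0.085,0,0,0,0.82],[0,0,-0.1,0,0,0,0.82],[0,0,-0.108,0,0,0,0.82]]
  ]
}}

```text
time_s: 45.67
eef_pos: [0.6223, -0.292, -0.0293]
eef_rot: [0.183, 0.68, 0.687, -0.179]
wrist_force: [-0.2, -0.2, -0.0]
opening: 0.816
grasp_force: 0.0
```

Request:
{"name": "carry_out", "arguments": {
  "plan": [
    [[0,0,0,0,0,0,0.82],[0,0,0,0,0,0,0.3],[0,0,0,0,0,0,0],[0,0,0,0,0,0,0],[0,0,0,0,0,0,0]]
  ]
}}

```text
time_s: 46.08
eef_pos: [0.6255, -0.293, -0.0247]
eef_rot: [0.186, 0.68, 0.687, -0.177]
wrist_force: [-1.0, 0.0, -2.6]
opening: 0.686
grasp_force: 65.8
```

Request:
{"name": "carry_out", "arguments": {
  "plan": [
    [[0,0,0.005,0,0,0,0],[0,0,0.02,0,0,0,0],[0,0,0.045,0,0,0,0],[0,0,0.075,0,0,0,0],[0,0,0.106,0,0,0,0]]
  ]
}}

```text
time_s: 46.5
eef_pos: [0.6243, -0.2926, 0.0818]
eef_rot: [0.185, 0.68, 0.687, -0.178]
wrist_force: [1.1, -0.6, -3.1]
opening: 0.689
grasp_force: 65.8
```

Request:
{"name": "carry_out", "arguments": {
  "plan": [
    [[0,0,0.03,0,0,0,0],[0,0,0.06,0,0,0,0],[0,0,0.09,0,0,0,0],[0,0,0.11,0,0,0,0],[0,0,0.12,0,0,0,0]]
  ]
}}

```text
time_s: 46.92
eef_pos: [0.6267, -0.2935, 0.2066]
eef_rot: [0.189, 0.68, 0.686, -0.176]
wrist_force: [0.6, -0.2, -2.5]
opening: 0.687
grasp_force: 66.0
```

Request:
{"name": "carry_out", "arguments": {
  "plan": [
    [[-0.006,0.025,0,0.105,0.001,0,0],[-0.012,0.05,0,0.21,0.002,0,0],[-0.019,0.077,0,0.315,0.003,0,0],[-0.025,0.102,0,0.42,0.004,0,0],[-0.031,0.128,0,0.524,0.005,0,0]]
  ]
}}

```text
time_s: 47.33
eef_pos: [0.5938, -0.1635, 0.2015]
eef_rot: [0.001, 0.704, 0.71, 0.007]
wrist_force: [0.2, 0.5, -3.7]
opening: 0.69
grasp_force: 65.9
```

Request:
{"name": "carry_out", "arguments": {
  "plan": [
    [[-0.006,0.025,0,0.105,0.001,0,0],[-0.012,0.05,0,0.21,0.002,0,0],[-0.019,0.077,0,0.315,0.003,0,0],[-0.025,0.102,0,0.42,0.004,0,0],[-0.031,0.128,0,0.524,0.005,0,0]]
  ]
}}

```text
time_s: 47.75
eef_pos: [0.5628, -0.0364, 0.2012]
eef_rot: [-0.183, 0.68, 0.684, 0.188]
wrist_force: [-0.2, -0.3, -3.1]
opening: 0.689
grasp_force: 65.9
```

Request:
{"name": "carry_out", "arguments": {
  "plan": [
    [[-0.006,0.025,0,0.105,0.001,0,0],[-0.012,0.05,0,0.21,0.002,0,0],[-0.019,0.077,0,0.315,0.003,0,0],[-0.025,0.106,0,0.42,0.004,0,0],[-0.031,0.129,0,0.523,0.006,0,0]]
  ]
}}

```text
time_s: 48.17
eef_pos: [0.5316, 0.0929, 0.2006]
eef_rot: [-0.355, 0.61, 0.612, 0.356]
wrist_force: [-0.4, -0.8, -3.5]
opening: 0.687
grasp_force: 66.0
```

Request:
{"name": "carry_out", "arguments": {
  "plan": [
    [[0,0,0,0,0,0,0],[0,0,0,0,0,0,0],[0,0,0,0,0,0,0],[0,0,0,0,0,0,0],[0,0,0,0,0,0,0]]
  ]
}}

```text
time_s: 48.58
eef_pos: [0.5329, 0.0912, 0.2012]
eef_rot: [-0.353, 0.611, 0.614, 0.355]
wrist_force: [-0.4, -0.0, -2.6]
opening: 0.685
grasp_force: 66.0
```

```bash
python3 tl.py p4; python3 - <<'E'
from h import *
np.set_printoptions(precision=4,suppress=True,linewidth=150)
s=snap('scene'); W=cloud(s); o=get_obs(); e=o['eef_pos']
p=s['pixels'].astype(int)
m=(abs(W[...,0]-e[0])<.026)&(abs(W[...,1]-(e[1]-.032))<.012)&(W[...,2]>.13)&(W[...,2]<.28)&(p[...,0]-p[...,2]>8)
Q=W[m]; A=np.c_[Q[:,[0,2]],np.ones(len(Q))]; k=np.linalg.lstsq(A,Q[:,1],rcond=None)[0]; r=Q[:,1]-A@k; g=abs(r)<.003; k=np.linalg.lstsq(A[g],Q[g,1],rcond=None)[0]
print(len(Q),Q.min(0),Q.max(0),'slopes',k[:2],'face y',Q[:,1].mean())
E
```

```text
t 48.6333 e [0.5327 0.0914 0.2011] open 0.684178342304942 gf 66.02783560752869 wf [ 0.0977  0.2935 -1.7351] q [-0.5962  0.3909  1.7224  0.8137  1.7299 -0.7744]
toolz [ 0.001   0.8666 -0.4989]
tile pts 1076 min [ 0.4703 -0.0124  0.152 ] max [0.5971 0.0626 0.2694]
in tool: min [-0.0659 -0.0623 -0.1167] max [ 0.0407  0.0644 -0.0046]
685 [0.5066 0.0476 0.1536] [0.5585 0.0623 0.2661] slopes [ 0.0078 -0.0066] face y 0.059298585633224855
```

Tile 2 is plumb with its centre at y 0.047, well clear of tile 1. Lowering, releasing and retracting as before, then checking everything.

Request:
{"name": "carry_out", "arguments": {
  "plan": [
    [[0,0,-0.025,0,0,0,0],[0,0,-0.06,0,0,0,0],[0,0,-0.095,0,0,0,0],[0,0,-0.122,0,0,0,0],[0,0,-0.136,0,0,0,0]]
  ]
}}

```text
time_s: 49.1
eef_pos: [0.5308, 0.0925, 0.0614]
eef_rot: [-0.355, 0.611, 0.612, 0.354]
wrist_force: [-0.3, 1.0, -2.4]
opening: 0.688
grasp_force: 66.0
```

Request:
{"name": "carry_out", "arguments": {
  "plan": [
    [[0,0,0,0,0,0,0],[0,0,-0.002,0,0,0,0],[0,0,-0.004,0,0,0,0],[0,0,-0.006,0,0,0,0],[0,0,-0.007,0,0,0,0]]
  ]
}}

```text
time_s: 49.52
eef_pos: [0.5329, 0.0917, 0.0591]
eef_rot: [-0.354, 0.61, 0.613, 0.356]
wrist_force: [-2.3, -2.6, 9.3]
opening: 0.687
grasp_force: 67.1
```

Request:
{"name": "carry_out", "arguments": {
  "plan": [
    [[0,0,0,0,0,0,0],[0,0,0,0,0,0,0.72],[0,0,0,0,0,0,0.76],[0,0,0,0,0,0,0.82],[0,0,0,0,0,0,0.88]]
  ]
}}

```text
time_s: 49.93
eef_pos: [0.532, 0.0922, 0.0574]
eef_rot: [-0.354, 0.611, 0.612, 0.355]
wrist_force: [-0.8, -0.7, 1.0]
opening: 0.879
grasp_force: 0.0
```

Request:
{"name": "carry_out", "arguments": {
  "plan": [
    [[0,0,0,0,0,0,0.88],[0,-0.005,0.003,0,0,0,0.88],[0,-0.017,0.01,0,0,0,0.88],[0,-0.035,0.02,0,0,0,0.88],[0,-0.06,0.035,0,0,0,0.88]]
  ]
}}

```text
time_s: 50.35
eef_pos: [0.5308, 0.0322, 0.0924]
eef_rot: [-0.356, 0.611, 0.612, 0.355]
wrist_force: [0.4, 0.1, -0.3]
opening: 0.879
grasp_force: 0.0
```

Request:
{"name": "carry_out", "arguments": {
  "plan": [
    [[0,-0.025,0.025,0,0,0,0.88],[0,-0.05,0.05,0,0,0,0.88],[0,-0.075,0.075,0,0,0,0.88],[0,-0.1,0.1,0,0,0,0.88],[0,-0.14,0.11,0,0,0,0.88]]
  ]
}}

```text
time_s: 50.77
eef_pos: [0.5321, -0.1091, 0.2064]
eef_rot: [-0.353, 0.61, 0.614, 0.355]
wrist_force: [1.5, -0.3, 0.2]
opening: 0.879
grasp_force: 0.0
```

Request:
{"name": "carry_out", "arguments": {
  "plan": [
    [[0,-0.03,0,0,0,0,0.88],[0,-0.06,0,0,0,0,0.88],[0,-0.06,0,0,0,0,0.88],[0,-0.06,0,0,0,0,0.88],[0,-0.06,0,0,0,0,0.88]]
  ]
}}

```text
time_s: 51.18
eef_pos: [0.5315, -0.1681, 0.2023]
eef_rot: [-0.355, 0.611, 0.612, 0.355]
wrist_force: [-0.3, 0.5, -0.2]
opening: 0.876
grasp_force: 0.0
```

```bash
python3 st.py; python3 chk.py; python3 - <<'E'
from h import *
t=snap('scene','fin.png'); W=cloud(t); P=W[(W[...,2]>.084)&(W[...,2]<.116)&(W[...,0]>.70)&(W[...,0]<.78)&(abs(W[...,1]-.15)<.025)]; print('ball',len(P),P.mean(0))
E
```

```text
[ 0.5317 -0.1669  0.2023] 51.2833
scene 913 min [0.5001 0.0348 0.035 ] max [0.5655 0.0619 0.1252] topface ((532.83203125, 48.24127960205078), (26.43145751953125, 61.92677688598633), 88.01856231689453)
  face slope dy/dx dy/dz [0.0053 0.0014]
scene 935 min [0.499  0.1037 0.035 ] max [0.5653 0.1326 0.1253] topface ((531.1875, 118.71221923828125), (25.679685592651367, 63.932159423828125), 87.00019073486328)
  face slope dy/dx dy/dz [-0.0117  0.0003]
top 305 min [0.503  0.0363 0.0385] max [0.5631 0.0611 0.1281] topface ((533.4967651367188, 48.60689163208008), (58.964717864990234, 23.571758270263672), 1.0890486240386963)
top 356 min [0.5012 0.1053 0.0442] max [0.5606 0.1298 0.1283] topface ((531.1220092773438, 117.78651428222656), (22.600101470947266, 58.719566345214844), 89.40817260742188)
[ 0.5317 -0.1667  0.2023] 0.8810222522041385 51.3333
tote xy [ 0.0611 -0.0574] z 0.0426 slope [-0.     0.001] 515 [60.1 59.8]
tote xy [0.0709 0.0659] z 0.0426 slope [0.011 0.005] 530 [61.7 59.7]
tote xy [0.0021 0.001 ] z 0.0425 slope [-0.     0.012] 533 [61.4 59.9]
tote xy [-0.0601 -0.0606] z 0.0427 slope [-0.004  0.003] 532 [59.6 60.1]
tote xy [-0.0591  0.0608] z 0.0424 slope [0.004 0.007] 552 [59.9 61.7]
ball 160 [0.73869772 0.14949237 0.09856586]
```

View pics/fin.png

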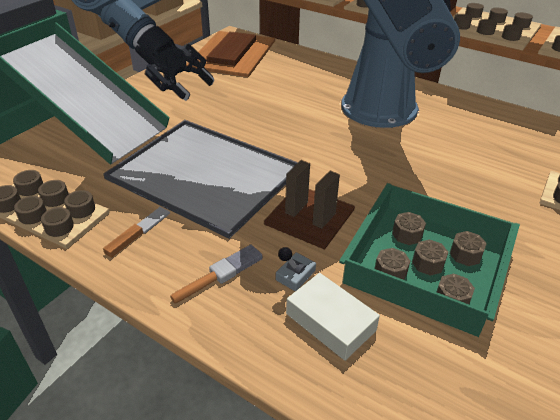

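The final picture shows the tray empty and both tiles upright on the board at (298,190) and (327,198). Five patterned blocks lie flat in the tote around (430,258), and the lever is over at (285,254). The bystanders have not moved and the arm is clear.

```bash
python3 -c "
from bench import hand_in
print(hand_in())"
```

```text
the job is handed in; nothing more can be done
None
```

The job is handed in with no verdict returned; my last check showed the lever over, all five blocks flat and pattern-up in the tote, and both tiles upright on the board, but the first block's placing caused an 83 N wrist-force spike when the gripper's knuckles hit the tote wall (under the 120 N wrist limit, possibly over the 40 N gripper-body limit).

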